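# Find each jar its own screw lid

### The arm

A 7-joint arm with a two-finger parallel gripper is mounted at the origin on a cart in front of the work surface, level with it; the furniture and walls round the work are solid. World frame = base frame: x ahead of the robot, y to its left, z up, the work surface at z = 0. Lengths are in m, angles in rad, forces in N, time in s.
With the tool pointing down it reaches from about 0.35 to 0.9 m from the base axis. Payload 7.2 kg.
Tool frame: the origin (TCP) lies on the centre line of the jaws, within the pads' length; the fingertips stand robot.tcp_to_tips ahead of it and the grasp point (between the pads) lies 8 mm behind it (robot.tcp_to_tips is the distance from the TCP to the fingertips, in m); z points along the fingers, x is the direction in which the jaws open and shut, and the axes are right-handed (so a half turn about z gives the same grasp; the last joint's range is limited). The gripper opens to 85 mm and grips with 20 to 120 N. Pads are 22 mm wide; open, the fingers measure 114 mm over their backs; the gripper's body (76 mm by 85 mm) begins 54 mm behind the grasp point. The pads swing forward as they close: fully open they stand 13 mm farther back than shut.
Start: joints at [1.13, 0.411, -0.013, 1.596, 0.006, 1.134, -0.082], TCP at [0.228, -0.582, 0.242] pointing down, gripper open.
Joint ranges: [-2.95, 2.95], [-0.29, 1.99], [-1.47, 1.44], [0.14, 2.54], [-1.03, 4.17], [0.13, 1.85], [-2.86, 2.86]. Speed limits (rad/s): [2.39, 2.39, 3.01, 3.01, 3.14, 3.14, 3.14].

### API

Orientations are given as a unit quaternion [w, x, y, z].
In Python, from cell import robot, get_image, camera_params, job_done, models gives the robot as it stands.
- The arm moves only by the shell command python3 -m jog 'ROWS' [FORCE]. ROWS is JSON, a list of rows, each a list of 7 numbers: the opening, from 0 (shut) to 1 (fully open), then the shift along the tool's x, y, z in cm, then the turn, a rotation vector about the tool's x, y, z in rad. In form: [[fingers, tx, ty, tz, ax, ay, az], ...]. A call has exactly 8 rows; each row shifts and turns the commanded pose from where the row before left it, along the tool's axes as they then stand; what a row does not reach is not made up. A row lasts 1/10 s, in which the tool goes at most 50 mm and 8.59 degrees, less where a joint would pass 70% of its speed; a pose out of reach is approached as far as the arm can. A call with a gripper value outside its range is refused whole. The fingers move at their own pace and stop on an object; FORCE is the grip in N (left out, the last holds). Time passes only in rows, so rows that do not move let the fingers close, or fill a call up. It gives the time, the measured TCP pose, the force and the opening at its end, in the units of the state.
- robot.get_obs(): the state, without advancing time (a new reading comes with each control period).
- get_image(name): name is "scene" or "side" or "wrist"; returns the picture (400x640x3 uint8, red, green, blue); there is no depth.
- camera_params(name): a dict with "fov_y" (degrees; the focal length in pixels is half the picture's height over the tangent of half this angle, whatever the lens; pixels are square), "cx", "cy" (the principal point, pixels), "R" (3x3) and "t" (3): a world point X has camera coordinates R X + t. Camera axes: x right, y down, z forward; pixel columns grow to the right and rows downward; lengths in m; the calibration is good to about 2 mm. A picture is of the moment at which its call begins: read the wrist's pose just before it. camera_params takes no time and is no camera call; for the wrist camera it gives the pose at the moment of the call.
- job_done(): hands the job in, once; it reports no verdict.
Trained networks look in the newest picture that a camera, given by its name, has taken for a name from the list of things; names that differ only in an ending like _2 or _b are one class to them, and where a whole thing is asked for, a point or a joint stands for the part that bears it (a point fixed in the world has none). Each returns a list of dicts, best first, with "score" (0 to 1); they miss things now and then, are a little off and sometimes report something else, mostly with a low value. They report only what shows in the picture. A call takes as long as a camera call. They do not tell look-alikes from the thing itself.
- models.recognise(target, camera): "point" ([column, row] in pixels, amid what is visible of it).
- models.pinpoint(target, camera): "point" ([column, row] in pixels: a listed point, or the origin of a listed thing).
The state is a dict: "time": time; "joints": joint angles; "joint_vel": joint speeds; "tau": joint torques, N m; "tcp_pos": TCP position; "eef_rot": TCP orientation; "wrist_force": force on the tool from outside, world axes, zero at the start; "moment": the same for the moment, N m; "opening": finger opening in m.
Only numpy, scipy, OpenCV 4.12 (cv2) and the standard library are available. Lean on these libraries where they do the work, as an engineer would, in place of code of your own. Each camera call takes 0.05 s, during which the arm holds its last target.

### The job

Screw the two washed lids from the drying rack onto the two open glass jars. The lids look the same from outside but fit only one jar each, so try them: a wrong lid perches on the neck and turns without biting, the right one bites and winds down until it is fully home. Finish with both jars closed and still standing in their wooden caddy, and leave the mug and the salt shaker where they are.

Things in the scene. Friction and masses are not known exactly. Their poses are not given: they have to be found in the camera images.
- jar_k: Square clear glass jar, 76 x 76 mm, with the wider and shorter neck, rim 106 mm up; origin at the centre of its underside, z up. Flat shoulder at 84 mm. Loose, about 0.5 kg, in a square pocket of the caddy with 1.5 mm play each side, which keeps it from turning. Which jar stands in which pocket varies. Its own lid is home when the lid's origin is 91 mm above the jar's.
- jar_r: The other square glass jar, as jar_k but with the narrower and taller neck, rim 112 mm up. Its own lid too is home when the lid's origin is 91 mm above the jar's.
- jar_k_rim (a point): Centre of jar_k's mouth at rim height (106 mm), axes as the jar's. The neck is 44 mm across, bevelled to 40 mm at the top, with a coarse right-hand thread of four starts, 52 mm over the crests.
- jar_r_rim (a point): Centre of jar_r's mouth at rim height (112 mm), axes as the jar's. The neck is 35 mm across, bevelled to 31 mm at the top, with a coarse right-hand thread of four starts, 42 mm over the crests.
- lid_e: Plain round steel screw lid, open below, 64 mm across the skirt, 65 mm over the bead at its top, 24 mm high, 150 g; origin at the centre of its open underside, z out through its closed top. It starts mouth down on the sloping wires of the rack, its z axis leaning 29 degrees from vertical towards the rack's front. It fits one of the jars. Which lid lies where varies.
- lid_t: The other lid: same outside, origin and start as lid_e, but thread and liner inside differ, so that it fits only the other jar.
- lid_e_top (a point): Centre of lid_e's top, 24 mm above its origin. On its own jar, set down any way round, a lid lands 2 to 12 mm above home; clockwise from above it winds down 5.7 mm per radian from there (1 mm play, up to 130 degrees), then stops hard with its liner on the rim, and friction holds it. On the wrong jar it perches 6 mm or more above home, turns without going down, and lifts straight off.
- lid_t_top (a point): Centre of lid_t's top, 24 mm above its origin; behaves as point lid_e_top says.
- caddy: Wooden two-jar caddy, 99 x 215 mm and 30 mm high, fixed to the worktop; origin at the centre of its underside. Two square pockets with floors 8 mm up, 58 mm either way along its y axis from the origin, and a narrow slot between them. It stands on the left.
- rack: Wire drying rack, about 75 x 160 mm and 55 mm high, fixed to the worktop on the right; origin at the centre of its underside, x from its low front, which looks to the right, to its high back. Its wires slope 29 degrees down to the front, where their ends turn up 11 mm and stop the lids. The lids lie 56 mm either way along its y axis, 48 mm of free space between them.
- mug: White spotted mug, 82 mm across and 91 mm high, standing behind the gap between caddy and rack; a bystander. Origin on its underside.
- shaker: Salt shaker, 44 mm across and 90 mm high, beside the mug; a bystander. Origin at the centre of its underside.
Things that resemble listed ones, but are neither listed nor needed, are in the scene too. Leave any green look-alike of the lid_t alone.

How it is judged:
By the outcome, as a careful person would: the job done as asked, in the order asked, and still so for the second after the job is handed in, with the robot touching nothing.
It also fails if it takes over 70 s, if anything falls off the work surface, if the arm or the gripper's body presses on something with over 40 N, if the wrist force passes 120 N, or if a joint passes its speed limit or range.

## Working session

There is one attempt and no reset: what is moved stays moved. The work goes in short steps, Python scripts to look and compute and a shell command to move; the robot and the scene stay as the last step left them, time stands still between calls to the robot, and variables do not carry over. Pictures are saved under pics/ and viewed, and the job is handed in when it is done.

```bash
ls; mkdir -p pics; python3 - <<'E'
from cell import robot,get_image,camera_params,models
import cv2,numpy as np
o=robot.get_obs();print(o['time'],o['tcp_pos'],o['eef_rot'],o['opening'],robot.tcp_to_tips)
for c in ['scene','side','wrist']:
    im=get_image(c);cv2.imwrite(f'pics/{c}0.png',im[:,:,::-1]);p=camera_params(c)
    print(c,p['fov_y'],p['cx'],p['cy'],np.round(-np.array(p['R']).T@np.array(p['t']),3),np.round(p['R'],3).tolist())
E
```

```text
pics
0.0 [ 0.22745576 -0.58161498  0.24145233] [-4.12796244e-04  8.25927335e-01 -5.63775992e-01 -7.04880371e-04] 0.08560433321239787 0.011
scene 47.08754503668512 320.30841436435077 197.94089112942848 [-0.119  0.478  0.776] [[-0.665, -0.747, -0.017], [-0.476, 0.441, -0.761], [0.576, -0.498, -0.649]]
side 57.79332924373096 320.491360496486 202.23361264680736 [0.466 0.609 0.665] [[-1.0, -0.015, 0.001], [-0.011, 0.656, -0.755], [0.011, -0.755, -0.656]]
wrist 63.97623787382887 320.0878011455118 198.05447297532388 [ 0.292 -0.556  0.371] [[0.363, -0.932, -0.001], [-0.895, -0.35, 0.276], [-0.258, -0.099, -0.961]]
```

View pics/scene0.png

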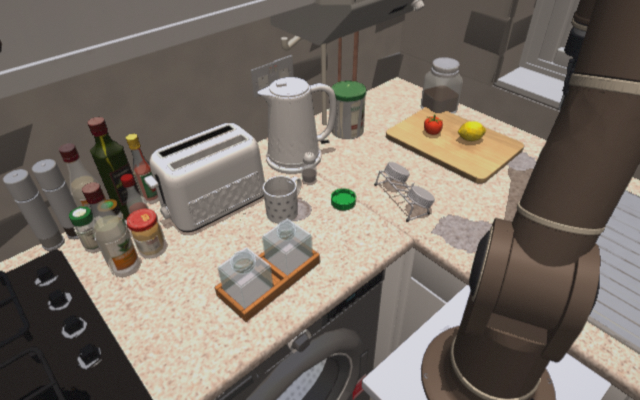

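View pics/side0.png

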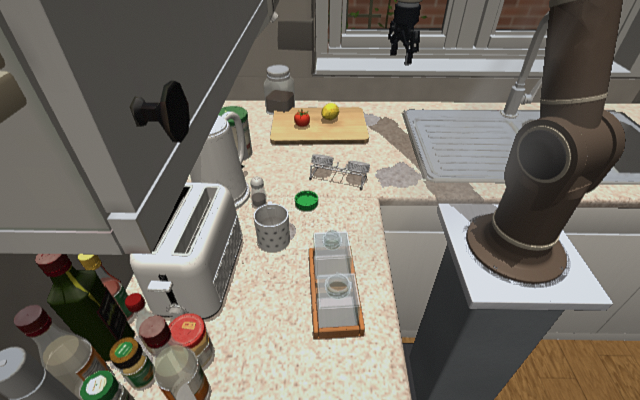

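View pics/wrist0.png

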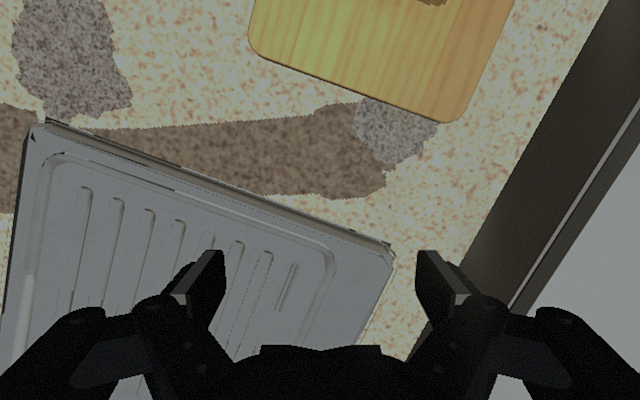

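Scene view: caddy with two jars at about (268,275), rim circles at (243,262) and (288,232). The rack has two steel lids at (397,173) and (420,197), and a green look-alike lid lies on the counter at (343,199). Side view: jars at (332,240) and (338,285), lids at (321,160) and (357,168), green lid at (306,201). Next I triangulate.

```bash
cat > h.py <<'E'
from cell import robot,get_image,camera_params,models
import cv2,numpy as np
from scipy.spatial.transform import Rotation as Ro
def cam(c):
    p=camera_params(c);f=200/np.tan(np.radians(p['fov_y'])/2)
    return f,p['cx'],p['cy'],np.array(p['R']),np.array(p['t'])
def P(C):
    f,cx,cy,R,t=C
    return np.array([[f,0,cx],[0,f,cy],[0,0,1]])@np.c_[R,t]
def tri(C1,u1,C2,u2):
    X=cv2.triangulatePoints(P(C1),P(C2),np.array(u1,float).reshape(2,1),np.array(u2,float).reshape(2,1))[:,0]
    X=X[:3]/X[3]
    return X,max(np.linalg.norm(proj(C1,X)-u1),np.linalg.norm(proj(C2,X)-u2))
def proj(C,X):
    q=P(C)@np.r_[X,1];return q[:2]/q[2]
def onplane(C,u,z):
    f,cx,cy,R,t=C
    d=R.T@np.array([(u[0]-cx)/f,(u[1]-cy)/f,1]);o=-R.T@t
    return o+d*(z-o[2])/d[2]
def toolR(o):
    w,x,y,z=o['eef_rot'];return Ro.from_quat([x,y,z,w]).as_matrix()
E
python3 - <<'E'
from h import *
cs={c:cam(c) for c in ['scene','side']}
ims={c:get_image(c) for c in cs}
for n in ['jar_k_rim','jar_r_rim','lid_e_top','lid_t_top','rack','caddy','mug','shaker']:
    D={}
    for c in cs:
        D[c]=[(np.round(r['point'],1),round(r['score'],2)) for r in models.pinpoint(n,c)][:4]
    print(n)
    for c in D: print('  ',c,[(d[0].tolist(),d[1]) for d in D[c]])
    for a in D['scene']:
        for b in D['side']:
            X,e=tri(cs['scene'],a[0],cs['side'],b[0])
            if e<6: print('   ',a[0],b[0],np.round(X,3),round(e,1))
for c,box in [('scene',(360,150,450,230)),('side',(290,140,390,200)),('scene',(210,215,330,320)),('side',(290,220,380,340))]:
    x0,y0,x1,y1=box
    s=5
    cv2.imwrite(f'pics/c_{c}{y0}.png',cv2.resize(ims[c][y0:y1,x0:x1,::-1],None,fx=s,fy=s,interpolation=cv2.INTER_CUBIC))
print(robot.get_obs()['time'])
E
```

```text
jar_k_rim
   scene [([239.6, 256.9], 0.57)]
   side [([336.9, 284.1], 0.8)]
    [239.6 256.9] [336.9 284.1] [0.442 0.203 0.115] 0.8
jar_r_rim
   scene [([284.9, 221.4], 0.62)]
   side [([332.0, 234.7], 0.83), ([335.6, 286.0], 0.29)]
    [284.9 221.4] [332.  234.7] [0.45  0.085 0.126] 1.9
lid_e_top
   scene [([419.2, 191.2], 0.96)]
   side [([357.7, 164.7], 0.72)]
    [419.2 191.2] [357.7 164.7] [ 0.371 -0.263  0.058] 1.3
lid_t_top
   scene [([341.9, 201.7], 0.94), ([391.6, 178.8], 0.64), ([395.1, 166.7], 0.57)]
   side [([322.1, 157.2], 0.78), ([305.2, 201.1], 0.67), ([357.6, 170.2], 0.28)]
    [341.9 201.7] [305.2 201.1] [ 0.518 -0.146  0.007] 1.5
    [391.6 178.8] [322.1 157.2] [ 0.469 -0.278  0.049] 5.8
    [395.1 166.7] [322.1 157.2] [ 0.475 -0.293  0.062] 0.9
rack
   scene [([406.0, 193.5], 0.84)]
   side [([336.6, 175.1], 0.79), ([320.6, 156.6], 0.18)]
    [406.  193.5] [336.6 175.1] [ 0.43  -0.293 -0.002] 1.3
caddy
   scene [([265.2, 278.9], 0.64)]
   side [([321.0, 157.7], 0.68)]
mug
   scene [([283.3, 209.1], 0.63)]
   side [([273.3, 233.2], 0.7)]
    [283.3 209.1] [273.3 233.2] [ 0.59  -0.013  0.015] 1.9
shaker
   scene [([309.4, 179.7], 0.64)]
   side [([259.5, 206.3], 0.82)]
    [309.4 179.7] [259.5 206.3] [ 0.647 -0.145 -0.003] 1.6
1.05
```

View pics/c_scene150.png

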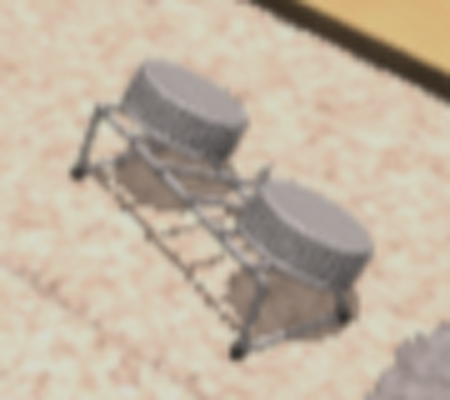

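View pics/c_side140.png

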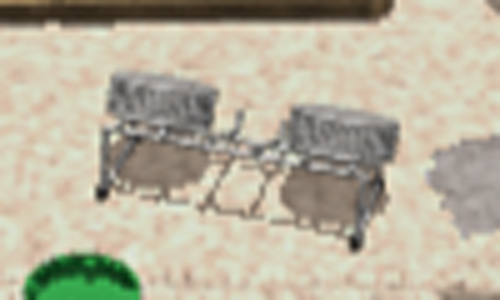

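View pics/c_scene215.png

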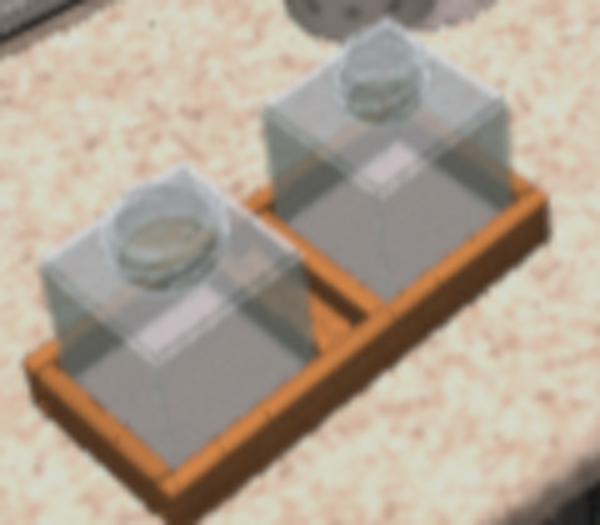

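View pics/c_side220.png

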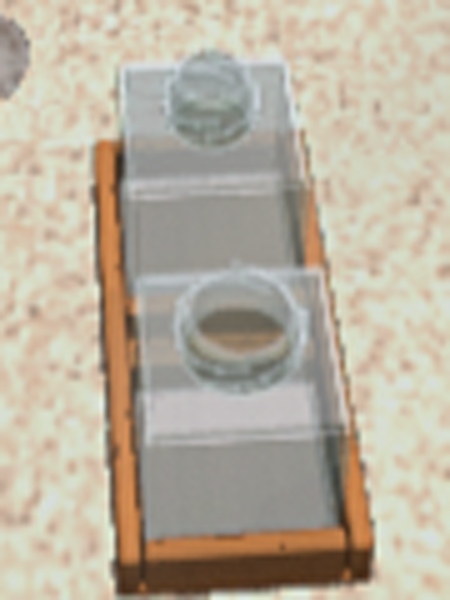

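Jar_k (wide neck) is the near-left one at scene (240,257), and jar_r is at (285,221). The lid candidates are steel lid A at (419,191), steel lid B at (395,167) and the green one at (342,202). Green is ruled out, and the crop shows A and B are plain steel leaning on the rack wires. I'll check where the fingertips sit relative to the TCP and refine the lid fits from two views.

```bash
python3 - <<'E'
from h import *
o=robot.get_obs();R=toolR(o);C=cam('wrist')
print(np.round(R,3).tolist())
print('camera in tool', np.round(R.T@(-C[3].T@C[4]-o['tcp_pos']),4), np.round(R.T@C[3].T,3).tolist())
for z in [-13,-6,0,4,11]:
  print(z,[np.round(proj(C,o['tcp_pos']+R@np.array([s*.0428,y,z/1000]))).tolist() for s in(-1,1) for y in (-.011,.011)])
im=cv2.imread('pics/wrist0.png')[220:400,120:520]
cv2.imwrite('pics/w0c.png',cv2.resize(im,None,fx=2,fy=2))
# lid geometry
A=np.array([.371,-.263,.058]);B=np.array([.475,-.293,.062])
d=(B-A)[:2];print(np.linalg.norm(d));d/=np.linalg.norm(d);print(d,'yaw',np.arctan2(d[1],d[0]))
E
```

```text
[[0.364, -0.931, -0.0], [-0.931, -0.364, -0.0], [0.0, 0.0, -1.0]]
camera in tool [-1.000e-04 -6.970e-02 -1.297e-01] [[1.0, -0.001, -0.0], [0.001, 0.961, 0.276], [-0.0, -0.276, 0.961]]
-13 [[214.0, 258.0], [219.0, 306.0], [427.0, 258.0], [422.0, 306.0]]
-6 [[219.0, 251.0], [223.0, 296.0], [422.0, 251.0], [417.0, 296.0]]
0 [[223.0, 245.0], [227.0, 289.0], [418.0, 245.0], [414.0, 289.0]]
4 [[226.0, 241.0], [230.0, 284.0], [415.0, 241.0], [411.0, 284.0]]
11 [[230.0, 235.0], [233.0, 277.0], [411.0, 235.0], [407.0, 277.0]]
0.10824047302187843
[ 0.96082359 -0.27716065] yaw -0.28083772462120266
```

View pics/w0c.png

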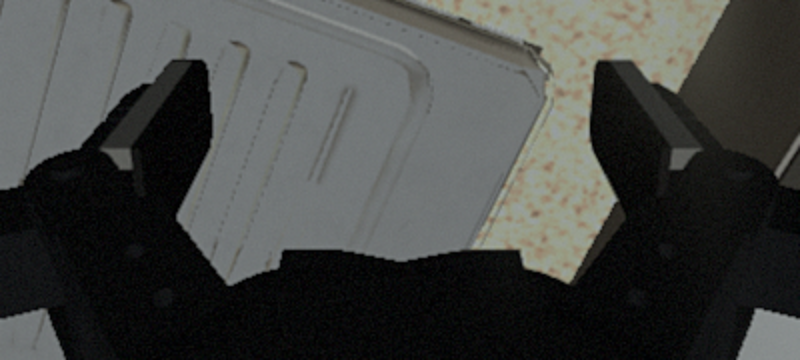

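Open fingertips sit about at the TCP plane (z from −2 to 0), so at lid width they'll be about 4 mm ahead of it. Now the move to a pre-grasp pose 100 mm off lid A along its axis.

```bash
cat >> h.py <<'E'
d0=np.array([.961,-.277,0.]);d0/=np.linalg.norm(d0)
def lidR(d=d0,lean=29):
    back=np.array([-d[1],d[0],0]);a=np.radians(lean)
    z=np.sin(a)*back-np.cos(a)*np.array([0,0,1])
    return np.c_[d,np.cross(z,d),z]
def downR(yaw):
    x=np.array([np.cos(yaw),np.sin(yaw),0]);z=np.array([0,0,-1.]);return np.c_[x,np.cross(z,x),z]
def plan(p,Rt,n=None):
    o=robot.get_obs();R=toolR(o);rv=Ro.from_matrix(R.T@Rt).as_rotvec()
    print('t',round(o['time'],2),'tcp',np.round(o['tcp_pos'],4),'rotvec',np.round(rv,3),'deg',round(np.degrees(np.linalg.norm(rv)),1))
    v=(np.array(p)-o['tcp_pos'])*100
    print('shift before turn (cm)',np.round(R.T@v,2),'after turn',np.round(Rt.T@v,2),'dist',round(np.linalg.norm(v),1))
    print('wf',np.round(o['wrist_force'],1),'joints',np.round(o['joints'],2))
E
python3 - <<'E'
from h import *
R=lidR();A=np.array([.371,-.263,.058]);plan(A-R[:,2]*.10,R)
E
```

```text
t 1.05 tcp [ 0.2276 -0.5821  0.2423] rotvec [ 0.47  -0.232 -0.897] deg 59.5
shift before turn (cm) [-20.64 -22.03   9.68] after turn [  4.94 -21.35  22.91] dist 31.7
wf [ 0.8 -0.1  0.1] joints [ 1.13  0.41 -0.01  1.6   0.01  1.13 -0.08]
```

```bash
python3 -m jog '[[1,-2.5,-2.7,0,0,0,0],[1,-2.5,-2.7,0,0,0,0],[1,-2.5,-2.7,0,0,0,0],[1,-2.5,-2.7,0,0,0,0],[1,-2.5,-2.7,0,0,0,0],[1,-2.5,-2.7,0,0,0,0],[1,-2.5,-2.7,0,0,0,0],[1,-2.5,-2.7,0,0,0,0]]' 60
python3 -m jog '[[1,0,0,0.5,0.059,-0.029,-0.112],[1,0,0,0.5,0.059,-0.029,-0.112],[1,0,0,0.5,0.059,-0.029,-0.112],[1,0,0,0.5,0.059,-0.029,-0.112],[1,0,0,0.5,0.059,-0.029,-0.112],[1,0,0,0.5,0.059,-0.029,-0.112],[1,0,0,0.5,0.059,-0.029,-0.112],[1,0,0,0.5,0.059,-0.029,-0.112]]'
python3 - <<'E'
from h import *
R=lidR();A=np.array([.371,-.263,.058]);plan(A-R[:,2]*.10,R)
C=cam('wrist');im=get_image('wrist');cv2.imwrite('pics/w1.png',im[:,:,::-1])
for n in ['lid_e_top','lid_t_top','rack']: print(n,[(np.round(r['point'],1).tolist(),round(r['score'],2)) for r in models.pinpoint(n,'wrist')][:3])
for X in [A,np.array([.475,-.293,.062])]: print(proj(C,X))
np.savez('c1.npz',f=C[0],cx=C[1],cy=C[2],R=C[3],t=C[4])
E
```

```text
time: 1.85
tcp_pos: [0.3564, -0.3158, 0.2425]
eef_rot: [0.0, 0.826, -0.564, 0.0]
wrist_force: [1.5, -0.1, -0.2]
opening: 0.0855
time: 2.65
tcp_pos: [0.3597, -0.3096, 0.2038]
eef_rot: [-0.25, 0.958, -0.134, 0.036]
wrist_force: [0.5, -0.8, -0.2]
opening: 0.085
t 2.65 tcp [ 0.3597 -0.3096  0.2038] rotvec [-0.004 -0.001  0.003] deg 0.3
shift before turn (cm) [-0.22  2.89  5.06] after turn [-0.2   2.87  5.07] dist 5.8
wf [ 0.5 -0.8 -0.2] joints [ 1.12  0.41 -0.3   1.82 -0.33  1.22  0.72]
lid_e_top [([314.2, 231.3], 0.67)]
lid_t_top [([405.8, 102.2], 0.86), ([434.7, 233.2], 0.69)]
rack [([366.0, 228.0], 0.96)]
[317.99389698 216.40536219]
[436.23993802 215.90033435]
```

View pics/w1.png

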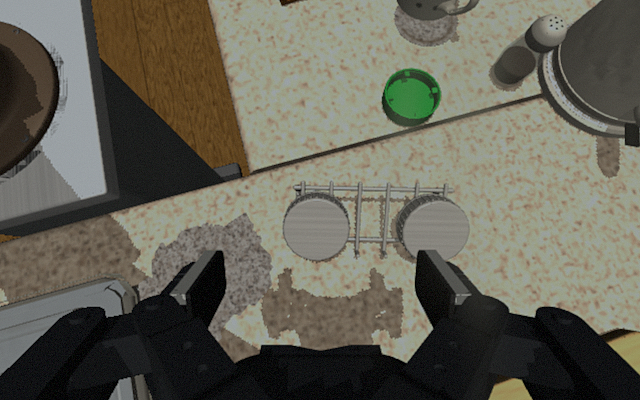

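Wrist view: lid A's top is centred near (316,229), B's near (434,230), and the green lid at (411,97). The prediction was about 13 px off in the rows, so I move closer and triangulate from two wrist places.

```bash
python3 -m jog '[[1,0,1,0.5,0,0,0],[1,0,1,0.5,0,0,0],[1,0,1,0.5,0,0,0],[1,0,1,0.5,0,0,0],[1,0,0,0.5,0,0,0],[1,0,0,0.5,0,0,0],[1,0,0,0,0,0,0],[1,0,0,0,0,0,0]]'
python3 - <<'E'
from h import *
R=lidR();A=np.array([.371,-.263,.058]);plan(A-R[:,2]*.10,R)
C=cam('wrist');im=get_image('wrist');cv2.imwrite('pics/w2.png',im[:,:,::-1])
np.savez('c2.npz',f=C[0],cx=C[1],cy=C[2],R=C[3],t=C[4])
E
```

```text
time: 3.65
tcp_pos: [0.3544, -0.3284, 0.1582]
eef_rot: [-0.249, 0.958, -0.136, 0.036]
wrist_force: [0.1, -0.5, 0.2]
opening: 0.0856
t 3.65 tcp [ 0.3544 -0.3284  0.1582] rotvec [-0.002 -0.001 -0.   ] deg 0.1
shift before turn (cm) [-0.22 -1.04  2.04] after turn [-0.22 -1.04  2.04] dist 2.3
wf [ 0.1 -0.5  0.2] joints [ 1.14  0.49 -0.28  1.83 -0.32  1.15  0.76]
```

View pics/w2.png

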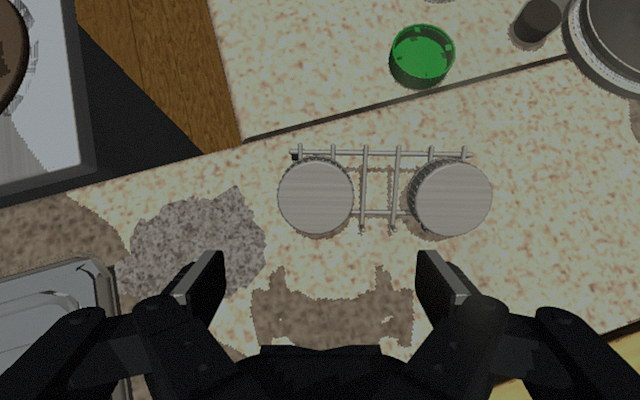

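```bash
python3 - <<'E'
from h import *
def L(i):
    z=np.load(f'c{i}.npz');return (float(z['f']),float(z['cx']),float(z['cy']),z['R'],z['t'])
out={}
vis=[]
for i,seeds in [(1,[(316,228),(436,228)]),(2,[(315,197),(454,199)])]:
    im=cv2.imread(f'pics/w{i}.png');v=cv2.resize(im,None,fx=3,fy=3,interpolation=cv2.INTER_CUBIC)
    g=cv2.GaussianBlur(im,(3,3),0)
    for k,s in enumerate(seeds):
        m=np.zeros((402,642),np.uint8)
        cv2.floodFill(g.copy(),m,s,0,(9,9,9),(9,9,9),cv2.FLOODFILL_MASK_ONLY|cv2.FLOODFILL_FIXED_RANGE*0|(255<<8)) 
        hs=cv2.cvtColor(g,cv2.COLOR_BGR2HSV)
        mm=((hs[...,1]<30)&(hs[...,2]>105)).astype(np.uint8)
        mm=cv2.morphologyEx(mm,cv2.MORPH_OPEN,np.ones((7,7)))
        n,l,st,ce=cv2.connectedComponentsWithStats(mm)
        q=(l==l[s[1],s[0]]).astype(np.uint8)
        c=max(cv2.findContours(q,0,1)[0],key=cv2.contourArea)
        e=cv2.fitEllipse(cv2.convexHull(c));print(i,k,g[s[1],s[0]],st[l[s[1],s[0]]],np.round(e[0],1),np.round(e[1],1),round(e[2]))
        out[i,k]=e[0]
        cv2.ellipse(v,tuple((np.array(e[0])*3+1).tolist()),tuple((np.array(e[1])*3).tolist()),e[2],0,360,(0,0,255),1) if 0 else cv2.ellipse(v,(tuple((np.array(e[0])*3+1).tolist()),tuple((np.array(e[1])*3).tolist()),e[2]),(0,0,255),1)
    vis.append(v[420:810,780:1500])
cv2.imwrite('pics/fit.png',cv2.resize(np.vstack(vis),None,fx=.75,fy=.75))
for k in (0,1):
    X,e=tri(L(1),out[1,k],L(2),out[2,k]);print(k,np.round(X,4),round(e,2))
E
```

```text
1 0 [126 132 135] [ 283  198   66   62 3242] [315.4 228.8] [62. 67.] 84
1 1 [129 137 139] [ 403  201   66   58 2971] [436.7 230.5] [60.3 69.4] 72
2 0 [121 127 129] [ 277  161   77   72 4362] [314.7 196.5] [72.9 77. ] 87
2 1 [119 127 129] [ 416  163   76   73 4418] [454.3 198.8] [71.6 79.6] 58
0 [ 0.3656 -0.2735  0.0577] 0.04
1 [ 0.4754 -0.3054  0.0497] 0.1
```

View pics/fit.png

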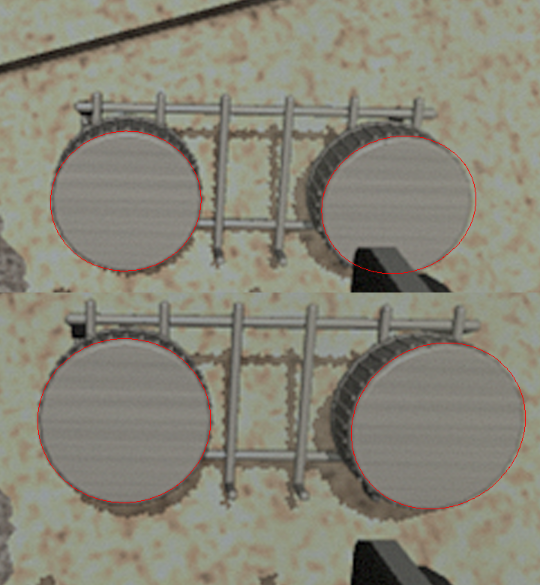

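```bash
python3 - <<'E'
from h import *
R=lidR();A=np.array([.3656,-.2735,.0577]);plan(A+R[:,2]*.015,R)
z=np.load('c2.npz');print('depth',(z['R']@A+z['t'])[2], 'by size', float(z['f'])*.065/77)
E
```

```text
t 3.7 tcp [ 0.3545 -0.3287  0.1584] rotvec [-0.002 -0.001 -0.   ] deg 0.1
shift before turn (cm) [-0.48 -0.   13.02] after turn [-0.46 -0.02 13.02] dist 13.0
wf [-0.  -0.5  0.4] joints [ 1.14  0.49 -0.28  1.83 -0.32  1.15  0.76]
depth 0.25450369221508834 by size 0.2703110615724175
```

Size in the image suggests a depth of 0.270 against 0.2545 triangulated, so I approach 7 cm and re-measure with a longer baseline.

```bash
python3 -m jog '[[1,-0.1,0,1.5,0,0,0],[1,-0.1,0,1.5,0,0,0],[1,-0.1,0,1.5,0,0,0],[1,-0.1,0,1.5,0,0,0],[1,0,0,1,0,0,0],[1,0,0,0,0,0,0],[1,0,0,0,0,0,0],[1,0,0,0,0,0,0]]'
python3 - <<'E'
from h import *
R=lidR();A=np.array([.3656,-.2735,.0577]);plan(A+R[:,2]*.015,R)
C=cam('wrist');im=get_image('wrist');cv2.imwrite('pics/w3.png',im[:,:,::-1])
np.savez('c3.npz',f=C[0],cx=C[1],cy=C[2],R=C[3],t=C[4]);print(proj(C,A))
E
```

```text
time: 4.5
tcp_pos: [0.3602, -0.2957, 0.0975]
eef_rot: [-0.248, 0.958, -0.136, 0.036]
wrist_force: [-0.1, 0.4, 0.5]
opening: 0.085
t 4.5 tcp [ 0.3602 -0.2957  0.0975] rotvec [-0.001 -0.002 -0.001] deg 0.1
shift before turn (cm) [-0.11 -0.07  6.09] after turn [-0.09 -0.07  6.09] dist 6.1
wf [-0.1  0.4  0.5] joints [ 1.11  0.54 -0.3   1.93 -0.33  0.99  0.77]
[318.85159232 227.20818723]
```

View pics/w3.png

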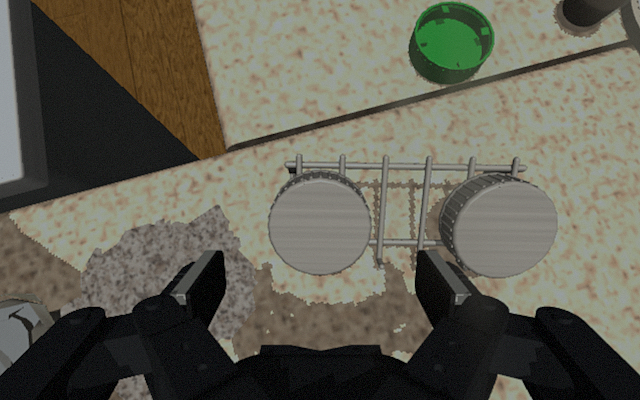

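```bash
cat > fit.py <<'E'
from h import *
from scipy.optimize import least_squares
def L(i):
    z=np.load(f'c{i}.npz');return (float(z['f']),float(z['cx']),float(z['cy']),z['R'],z['t'])
def ell(i,s):
    im=cv2.imread(f'pics/w{i}.png');g=cv2.GaussianBlur(im,(3,3),0)
    hs=cv2.cvtColor(g,cv2.COLOR_BGR2HSV)
    mm=((hs[...,1]<30)&(hs[...,2]>105)).astype(np.uint8)
    mm=cv2.morphologyEx(mm,cv2.MORPH_OPEN,np.ones((7,7)))
    n,l,st,ce=cv2.connectedComponentsWithStats(mm)
    q=(l==l[s[1],s[0]]).astype(np.uint8)
    c=cv2.convexHull(max(cv2.findContours(q,0,1)[0],key=cv2.contourArea))
    return cv2.fitEllipse(c),c[:,0,:]
def fitlid(obs,X0,Rl,r=None):
    th=np.linspace(0,2*np.pi,73)
    def res(p):
        rr=r if r else p[3]
        out=[]
        for C,e in obs:
            pts=np.array([proj(C,p[:3]+rr*(np.cos(t)*Rl[:,0]+np.sin(t)*Rl[:,1])) for t in th[:-1]]).astype(np.float32)
            e2=cv2.fitEllipse(pts)
            out+=list(np.array(e2[0])-e[0])+[(e2[1][1]+e2[1][0]-e[1][0]-e[1][1])/2-1.0*0]
        return np.array(out)
    s=least_squares(res,np.r_[X0,[] if r else [.0325]],diff_step=1e-4)
    return s.x,np.round(res(s.x),1)
E
python3 - <<'E'
from fit import *
Rl=lidR()
E=[ell(i,s)[0] for i,s in [(1,(316,228)),(2,(315,197)),(3,(320,225))]]
print([np.round(e[0]+e[1],1) for e in E])
Cs=[L(1),L(2),L(3)]
A0=np.array([.3656,-.2735,.0577])
print(tri(Cs[0],E[0][0],Cs[2],E[2][0]),tri(Cs[1],E[1][0],Cs[2],E[2][0]))
print(fitlid(list(zip(Cs,E)),A0,Rl,.0325))
print(fitlid(list(zip(Cs,E)),A0,Rl))
eb=[ell(2,(454,199))[0],ell(3,(505,220))[0]];print(np.round(eb[1][0]+eb[1][1],1))
print(fitlid(list(zip(Cs[1:],eb)),A0+[.11,-.03,0],Rl,.0325),tri(Cs[1],eb[0][0],Cs[2],eb[1][0]))
E
```

```text
[array([315.4, 228.8,  62. ,  67. ]), array([314.7, 196.5,  72.9,  77. ]), array([325.1, 232.1,  99.1, 121.1])]
(array([ 0.36163898, -0.29276862,  0.19879769]), np.float64(4.092368170063134)) (array([ 0.36536713, -0.28093733,  0.08977794]), np.float64(2.7661981241946543))
(array([ 0.36673164, -0.2763464 ,  0.05574676]), array([ 2.1,  2. ,  3.6,  2.4,  2.2,  4.9, -3.1, -2.8, -3.6]))
(array([ 0.36519027, -0.28185021,  0.09341718,  0.02662053]), array([ 1.8,  3.3, -0.6,  1.9, -1.7,  1.9, -2.4, -0.7, -1.1]))
[506.9 229.1  93.5 108.6]
(array([ 0.47761861, -0.30660712,  0.0450576 ]), array([ 1. ,  0.7,  1.1, -0.8, -0.5, -0.1])) (array([ 0.47378765, -0.30559982,  0.05311566]), np.float64(0.1722092290532739))
```

```bash
python3 - <<'E'
from fit import *
im=cv2.imread('pics/w3.png')[150:300,240:400]
cv2.imwrite('pics/w3c.png',cv2.resize(im,None,fx=5,fy=5,interpolation=cv2.INTER_CUBIC))
im=cv2.imread('pics/w3.png');hs=cv2.cvtColor(cv2.GaussianBlur(im,(3,3),0),cv2.COLOR_BGR2HSV)
mm=((hs[...,1]<30)&(hs[...,2]>105)).astype(np.uint8)
mm=cv2.morphologyEx(mm,cv2.MORPH_OPEN,cv2.getStructuringElement(2,(31,31)))
n,l,st,ce=cv2.connectedComponentsWithStats(mm)
for s in [(320,225),(505,220)]:
    c=max(cv2.findContours((l==l[s[1],s[0]]).astype(np.uint8),0,1)[0],key=cv2.contourArea);e=cv2.fitEllipse(c);print(e,st[l[s[1],s[0]]])
    if s[0]==320:
        Rl=lidR();E=[ell(i,q)[0] for i,q in [(1,(316,228)),(2,(315,197))]]+[e];Cs=[L(1),L(2),L(3)]
        A0=np.array([.3656,-.2735,.0577])
        for r in (.0325,.032,None):print(fitlid(list(zip(Cs,E)),A0,Rl,r))
        print(fitlid([(Cs[2],e)],A0,Rl,.0325))
E
```

```text
((319.21893310546875, 225.982177734375), (94.79478454589844, 100.94776153564453), 90.71947479248047) [ 268  178  103   96 7653]
(array([ 0.3661711 , -0.27137109,  0.03988477]), array([ 0.2, -0.6,  0. ,  0.3,  1.2,  0.1, -0.4, -0.4,  0.2]))
(array([ 0.36604263, -0.27192026,  0.04335448]), array([ 0.2, -0.5, -0.2,  0.3,  0.9, -0.1, -0.3, -0.3,  0.4]))
(array([ 0.36593609, -0.27238632,  0.04631307,  0.03157378]), array([ 0.2, -0.4, -0.5,  0.2,  0.7, -0.3, -0.3, -0.2,  0.5]))
(array([ 0.3663381 , -0.27164347,  0.03938333]), array([0., 0., 0.]))
((505.8490295410156, 228.8731689453125), (90.8907699584961, 106.18175506591797), 60.34273910522461) [ 455  181  103   97 7718]
```

View pics/w3c.png

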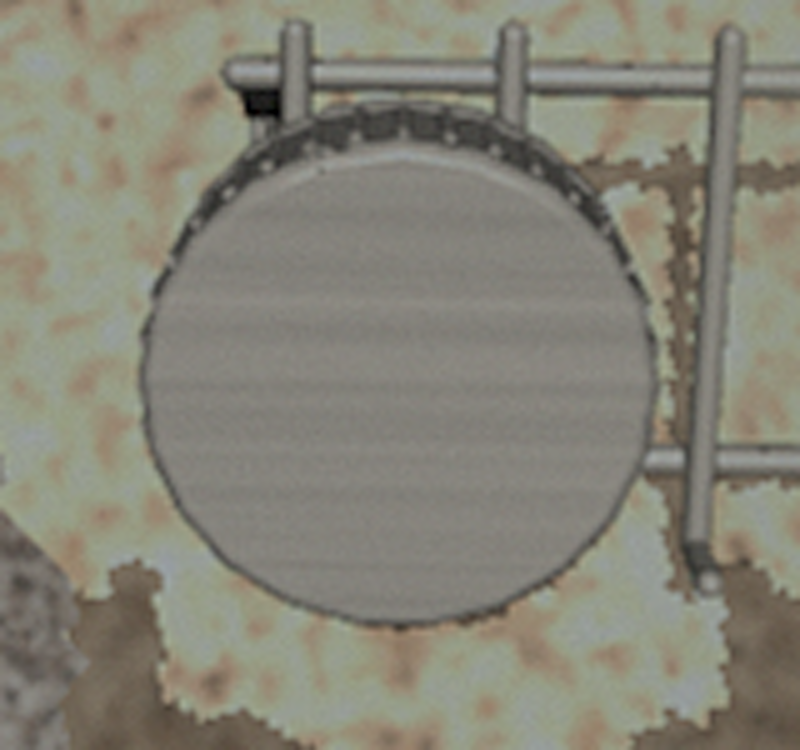

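Crop: lid A's disc is centred at about (319.7,226) and 103 px wide, and the turned-up front wire end does not stand beside the fingers. The top comes out at about (0.366, −0.272, 0.045).

```bash
python3 - <<'E'
from h import *
R=lidR();A=np.array([.366,-.272,.045]);plan(A+R[:,2]*.015,R)
E
```

```text
t 4.55 tcp [ 0.3601 -0.2957  0.0974] rotvec [-0.001 -0.002 -0.001] deg 0.1
shift before turn (cm) [-0.11  0.42  7.27] after turn [-0.09  0.41  7.27] dist 7.3
wf [ 0.3 -0.2 -0.4] joints [ 1.11  0.54 -0.3   1.93 -0.33  0.99  0.77]
```

```bash
python3 -m jog '[[1,-0.1,0.4,1,0,0,0],[1,0,0,1.5,0,0,0],[1,0,0,1.5,0,0,0],[1,0,0,1.5,0,0,0],[1,0,0,1,0,0,0],[1,0,0,0.7,0,0,0],[1,0,0,0,0,0,0],[1,0,0,0,0,0,0]]'
python3 - <<'E'
from h import *
R=lidR();A=np.array([.366,-.272,.045]);plan(A+R[:,2]*.015,R)
for c in['wrist','side']:
  im=get_image(c);cv2.imwrite(f'pics/4{c}.png',im[:,:,::-1])
im=im[120:220,260:420];cv2.imwrite('pics/4sidec.png',cv2.resize(im[:,:,::-1],None,fx=5,fy=5,interpolation=cv2.INTER_CUBIC))
E
```

```text
time: 5.35
tcp_pos: [0.3678, -0.2647, 0.0321]
eef_rot: [-0.249, 0.958, -0.136, 0.036]
wrist_force: [0.7, 0.6, 0.5]
opening: 0.0855
t 5.35 tcp [ 0.3678 -0.2647  0.0321] rotvec [-0.002 -0.001 -0.001] deg 0.1
shift before turn (cm) [0.03 0.03 0.01] after turn [0.03 0.03 0.01] dist 0.0
wf [0.7 0.6 0.5] joints [ 1.07  0.63 -0.32  2.   -0.35  0.83  0.78]
```

View pics/4wrist.png

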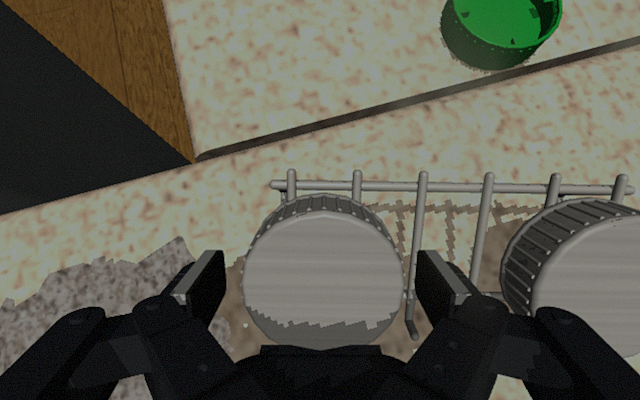

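View pics/4sidec.png

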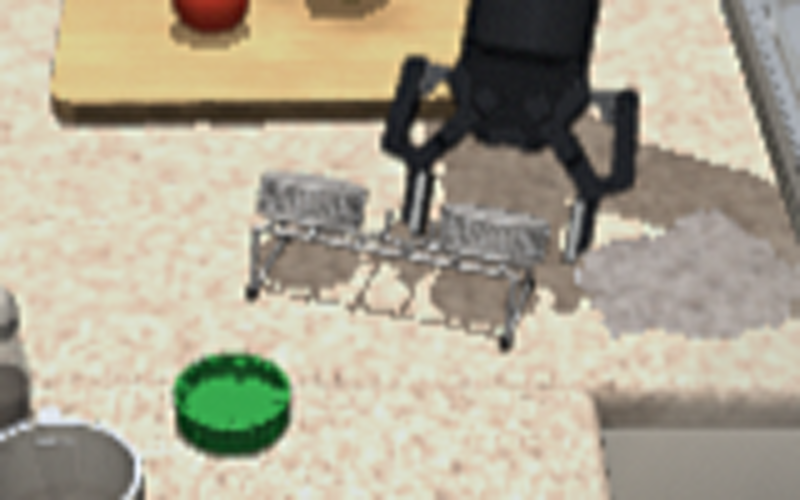

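Lid A sits centred between the pads at columns 243–403, with its top about 14 mm behind the TCP. The fingertips straddle it clear of the wires, so I close.

```bash
python3 -m jog '[[0,0,0,0,0,0,0],[0,0,0,0,0,0,0],[0,0,0,0,0,0,0],[0,0,0,0,0,0,0],[0,0,0,0,0,0,0],[0,0,0,-0.5,0,0,0],[0,0,0,-1,0,0,0],[0,0,0,-2,0,0,0]]' 60
python3 - <<'E'
from h import *
print(np.round(robot.get_obs()['wrist_force'],1))
im=get_image('wrist');cv2.imwrite('pics/5wrist.png',im[:,:,::-1])
E
```

```text
time: 6.25
tcp_pos: [0.3623, -0.28, 0.0625]
eef_rot: [-0.25, 0.958, -0.136, 0.035]
wrist_force: [0.0, 0.1, -1.5]
opening: 0.0628
[ 0.   0.1 -1.5]
```

View pics/5wrist.png

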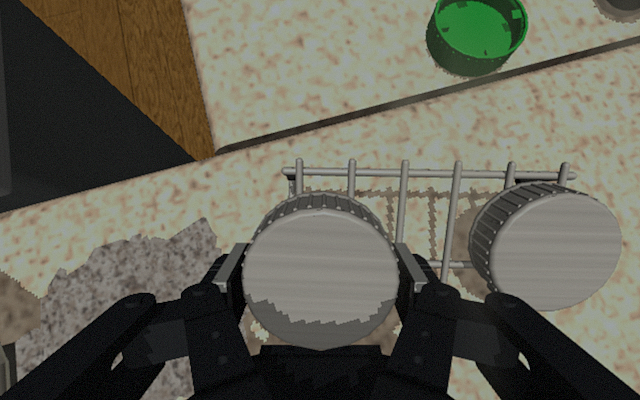

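Lid A is held (opening 62.8 mm, −1.5 N weight). Next I lift it, bring it upright and travel to a viewpoint near the jars.

```bash
python3 -m jog '[[0,0,0,-4,0,0,0],[0,0,0,-4,0,0,0],[0,0,0,-4,0,0,0],[0,0,-1,-2,-0.126,0,0],[0,0,0,-1,-0.127,0,0],[0,0,0,0,-0.127,0,0],[0,0,0,0,-0.126,0,0],[0,0,0,0,0,0,0]]'
python3 - <<'E'
from h import *
plan([.417,.113,.23],downR(-.281))
E
```

```text
time: 7.1
tcp_pos: [0.3469, -0.3382, 0.1998]
eef_rot: [0.001, 0.991, -0.137, 0.001]
wrist_force: [-0.1, 0.0, -1.1]
opening: 0.0627
t 7.1 tcp [ 0.3469 -0.3382  0.1998] rotvec [ 0.001 -0.002  0.006] deg 0.3
shift before turn (cm) [ -5.51 -45.33  -3.07] after turn [ -5.78 -45.3   -3.02] dist 45.8
wf [-0.1  0.  -1.1] joints [ 0.87  0.23 -0.23  1.97  0.06  0.95  0.33]
```

```bash
python3 -m jog '[[0,-0.4,-3,-1.5,0,0,0],[0,-0.4,-4.5,-1.5,0,0,0],[0,-0.5,-4.5,0,0,0,0],[0,-0.5,-4.5,0,0,0,0],[0,-0.5,-4.5,0,0,0,0],[0,-0.5,-4.5,0,0,0,0],[0,-0.5,-4.5,0,0,0,0],[0,-0.5,-4.5,0,0,0,0]]'
python3 -m jog '[[0,-0.6,-4,0,0,0,0],[0,-0.6,-3.5,0,0,0,0],[0,-0.6,-2,0,0,0,0],[0,-0.4,-1,0,0,0,0],[0,0,0,0,0,0,0],[0,0,0,0,0,0,0],[0,0,0,0,0,0,0],[0,0,0,0,0,0,0]]'
python3 - <<'E'
from h import *
plan([.417,.113,.23],downR(-.281))
C=cam('wrist');im=get_image('wrist');cv2.imwrite('pics/w6.png',im[:,:,::-1])
np.savez('c6.npz',f=C[0],cx=C[1],cy=C[2],R=C[3],t=C[4])
for n in ['jar_k_rim','jar_r_rim']: print(n,[(np.round(r['point'],1).tolist(),round(r['score'],2)) for r in models.pinpoint(n,'wrist')][:3])
print(proj(C,np.array([.442,.203,.114])),proj(C,np.array([.450,.085,.120])))
E
```

```text
time: 7.9
tcp_pos: [0.4046, 0.0017, 0.2297]
eef_rot: [-0.002, 0.99, -0.141, -0.0]
wrist_force: [1.4, -1.2, -1.3]
opening: 0.0623
time: 8.7
tcp_pos: [0.4129, 0.1063, 0.2299]
eef_rot: [-0.001, 0.99, -0.141, 0.0]
wrist_force: [0.3, -0.5, -0.9]
opening: 0.063
t 8.7 tcp [0.4129 0.1063 0.2299] rotvec [-0.002 -0.001 -0.003] deg 0.2
shift before turn (cm) [ 0.2  -0.75 -0.01] after turn [ 0.21 -0.75 -0.01] dist 0.8
wf [ 0.3 -0.5 -0.9] joints [ 0.25  0.13 -0.66  2.03  0.1   1.01 -0.74]
jar_k_rim [([317.8, 69.5], 0.94)]
jar_r_rim [([370.3, 209.5], 0.8), ([550.8, 301.7], 0.66)]
[321.67499937  60.88903322] [373.28926803 211.80771838]
```

View pics/w6.png

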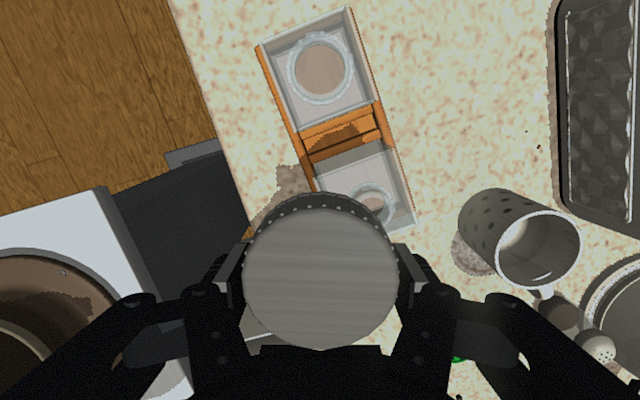

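```bash
python3 - <<'E'
from fit import *
C=L(6)
for u in [(317.8,69.5),(320,68)]: print(onplane(C,u,.114))
for u in [(370.3,209.5)]: print('r',onplane(C,u,.120))
im=cv2.imread('pics/w6.png')[0:240,230:430]
cv2.imwrite('pics/w6c.png',cv2.resize(im,None,fx=2.5*1,fy=2.5,interpolation=cv2.INTER_CUBIC))
E
```

```text
[0.43773959 0.19829251 0.114     ]
[0.43953286 0.19881089 0.114     ]
r [0.44819621 0.08751865 0.12      ]
```

View pics/w6c.png

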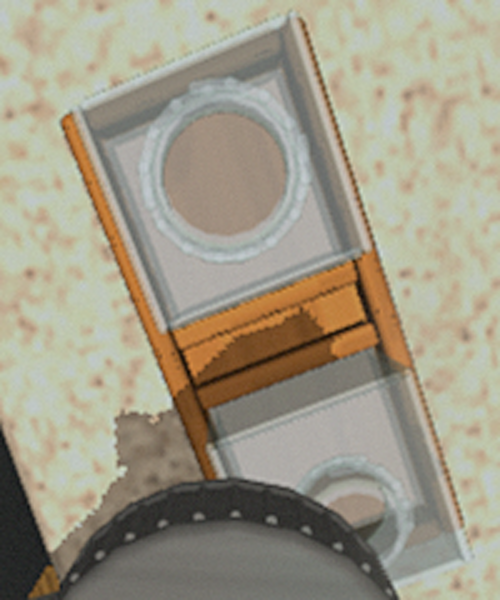

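```bash
python3 - <<'E'
from fit import *
C=cam('scene')
for u,z in [((147,218),.11),((120,265),0),((150,248),0),((225,205),0)]: print(u,onplane(C,u,z))
print(tri(cam('scene'),(147,215),cam('side'),(188,325)))
plan([.439,.198,.23],downR(2.7))
E
```

```text
(147, 218) [0.67590778 0.28409847 0.11      ]
(120, 265) [ 7.02641501e-01  3.67085548e-01 -1.11022302e-16]
(150, 248) [0.70565841 0.29325423 0.        ]
(225, 205) [ 7.15950805e-01  8.10352400e-02 -1.11022302e-16]
(array([0.69971787, 0.27734984, 0.09620774]), np.float64(1.6765026453534275))
t 8.85 tcp [0.4129 0.107  0.23  ] rotvec [ 1.000e-03 -3.000e-03 -2.983e+00] deg 170.9
shift before turn (cm) [-0.03 -9.47  0.02] after turn [1.53 9.35 0.  ] dist 9.5
wf [ 0.4 -0.2 -1.5] joints [ 0.25  0.13 -0.66  2.03  0.1   1.01 -0.74]
```

```bash
python3 -m jog '[[0,0,-3,0,0,0,0],[0,0,-4,0,0,0,0],[0,0,-4,0,0,0,0],[0,0,-4,0,0,0,0],[0,0,-3.8,0,0,0,-0.1],[0,0,0,0,0,0,-0.149],[0,0,0,0,0,0,-0.149],[0,0,0,0,0,0,-0.149]]'
python3 -m jog '[[0,0,0,0,0,0,-0.149],[0,0,0,0,0,0,-0.149],[0,0,0,0,0,0,-0.149],[0,0,0,0,0,0,-0.149],[0,0,0,0,0,0,-0.149],[0,0,0,0,0,0,-0.149],[0,0,0,0,0,0,-0.149],[0,0,0,0,0,0,-0.149]]'
python3 -m jog '[[0,0,0,0,0,0,-0.149],[0,0,0,0,0,0,-0.149],[0,0,0,0,0,0,-0.149],[0,0,0,0,0,0,-0.149],[0,0,0,0,0,0,-0.149],[0,0,0,0,0,0,-0.149],[0,0,0,0,0,0,-0.149],[0,0,0,0,0,0,-0.149]]'
python3 - <<'E'
from h import *
plan([.439,.198,.23],downR(2.7))
C=cam('wrist');im=get_image('wrist');cv2.imwrite('pics/w7.png',im[:,:,::-1])
np.savez('c7.npz',f=C[0],cx=C[1],cy=C[2],R=C[3],t=C[4])
for n in ['jar_k_rim','jar_r_rim']: print(n,[(np.round(r['point'],1).tolist(),round(r['score'],2)) for r in models.pinpoint(n,'wrist')][:3])
print(proj(C,np.array([.439,.1983,.114])),proj(C,np.array([.450,.083,.120])))
E
```

```text
time: 9.65
tcp_pos: [0.465, 0.2884, 0.23]
eef_rot: [-0.001, 0.991, 0.136, 0.0]
wrist_force: [0.0, -0.3, -0.9]
opening: 0.0629
time: 10.45
tcp_pos: [0.4653, 0.2877, 0.2303]
eef_rot: [-0.0, 0.744, 0.668, 0.001]
wrist_force: [0.2, 0.9, -1.8]
opening: 0.0626
time: 11.25
tcp_pos: [0.4654, 0.2876, 0.2301]
eef_rot: [0.0, 0.241, 0.97, 0.001]
wrist_force: [0.2, 0.1, -1.5]
opening: 0.0629
t 11.25 tcp [0.4654 0.2876 0.2301] rotvec [ 0.002  0.    -0.046] deg 2.6
shift before turn (cm) [-1.86 -9.16 -0.  ] after turn [-1.44 -9.23  0.01] dist 9.3
wf [ 0.2  0.1 -1.5] joints [ 0.28  0.68 -1.37  1.75  0.69  1.3   1.41]
jar_k_rim [([295.9, 75.6], 0.85)]
jar_r_rim []
[293.99686508  75.40605205] [186.52561717 -92.42796049]
```

View pics/w7.png

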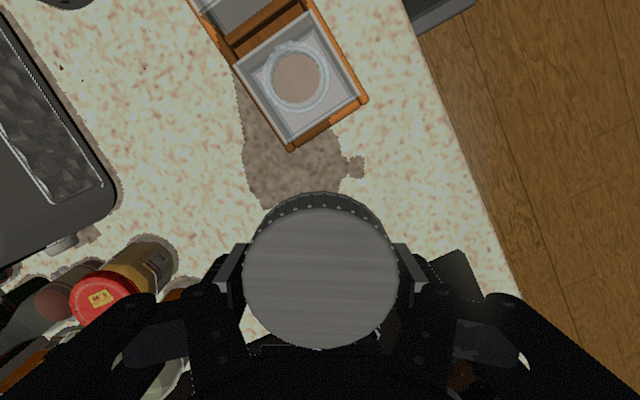

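```bash
python3 - <<'E'
from fit import *
C=L(7)
im=cv2.imread('pics/w7.png')[10:170,200:400]
cv2.imwrite('pics/w7c.png',cv2.resize(im,None,fx=4,fy=4,interpolation=cv2.INTER_CUBIC)[:600])
print(onplane(C,(296,76.5),.114), tri(L(6),(319.6,69.),C,(296,76.5)))
E
```

```text
[0.43808683 0.19962034 0.114     ] (array([0.43873827, 0.19891974, 0.10772543]), np.float64(0.6959433684535156))
```

View pics/w7c.png

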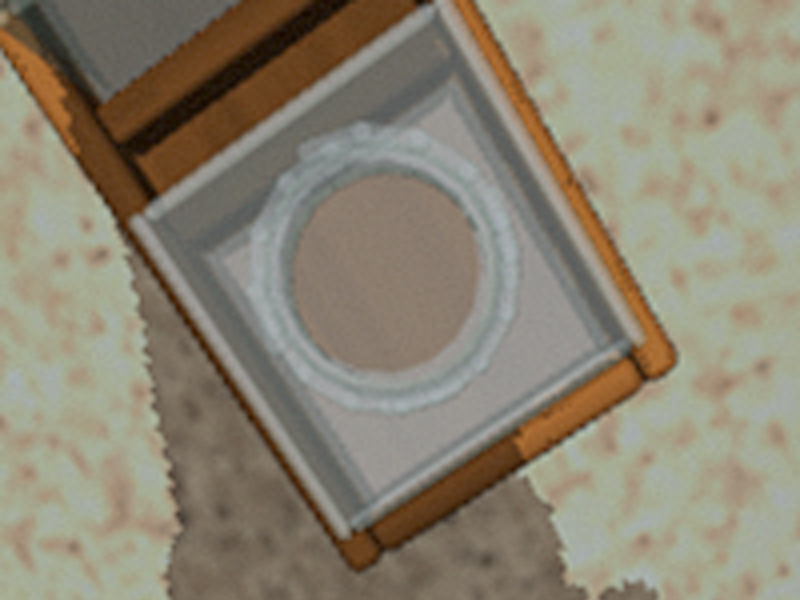

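```bash
python3 - <<'E'
from h import *
plan([.4383,.1993,.14],downR(2.654))
E
```

```text
t 11.4 tcp [0.4652 0.2878 0.2299] rotvec [ 0.002 -0.001 -0.008] deg 0.5
shift before turn (cm) [-1.85 -9.08  8.98] after turn [-1.77 -9.08  8.99] dist 12.9
wf [ 0.6  0.5 -1.3] joints [ 0.28  0.68 -1.37  1.75  0.69  1.3   1.4 ]
```

```bash
python3 -m jog '[[0,-0.6,-3,0,0,0,0],[0,-0.6,-3,0,0,0,0],[0,-0.6,-3.1,2,0,0,0],[0,0,0,3,0,0,0],[0,0,0,2.5,0,0,0],[0,0,0,1.5,0,0,0],[0,0,0,0,0,0,0],[0,0,0,0,0,0,0]]' 60
python3 - <<'E'
from h import *
plan([.4383,.1993,.13],downR(2.646))
for c in['scene','side']:
  im=get_image(c);x0,y0,x1,y1=(200,180,340,320) if c=='scene' else (280,190,400,310)
  cv2.imwrite(f'pics/8{c}.png',cv2.resize(im[y0:y1,x0:x1,::-1],None,fx=4,fy=4,interpolation=cv2.INTER_CUBIC))
E
```

```text
time: 12.2
tcp_pos: [0.4382, 0.2004, 0.1409]
eef_rot: [0.0, 0.244, 0.97, 0.001]
wrist_force: [-0.2, 0.6, -1.1]
opening: 0.0628
t 12.2 tcp [0.4382 0.2004 0.1409] rotvec [0.003 0.    0.003] deg 0.2
shift before turn (cm) [-0.06 -0.09  1.09] after turn [-0.06 -0.09  1.09] dist 1.1
wf [-0.2  0.6 -1.1] joints [ 0.43  0.67 -1.31  1.99  0.74  1.08  1.43]
```

View pics/8scene.png

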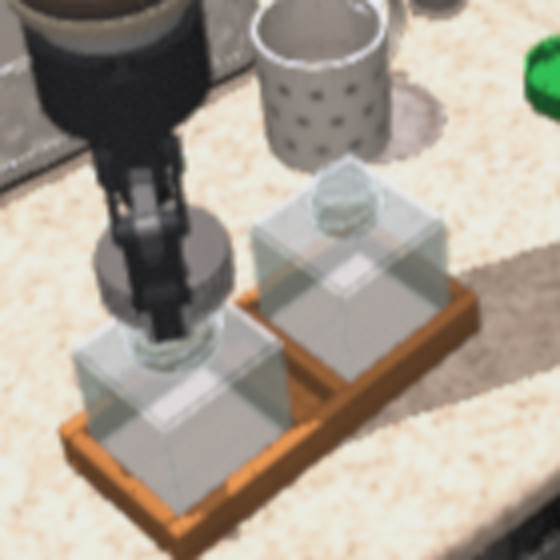

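View pics/8side.png

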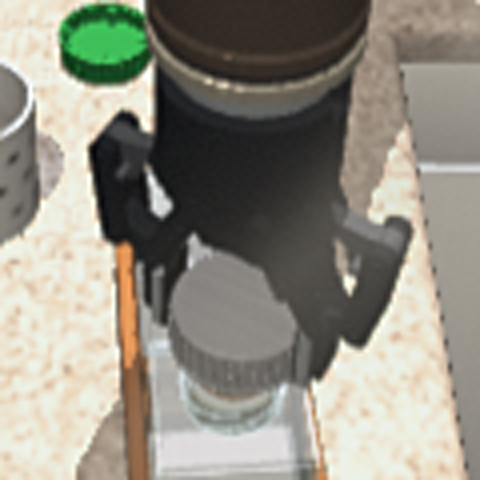

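Lid A is centred over jar_k's neck in both views. I lower it gently.

```bash
python3 -m jog '[[0,0,-0.1,0.5,0,0,0],[0,0,0,0.5,0,0,0],[0,0,0,0.2,0,0,0],[0,0,0,0.2,0,0,0],[0,0,0,0.2,0,0,0],[0,0,0,0.2,0,0,0],[0,0,0,0,0,0,0],[0,0,0,0,0,0,0]]' 60; python3 -c "
from h import *
o=robot.get_obs();print(np.round(o['tcp_pos'],4),np.round(o['moment'],2))"
```

```text
time: 13.1
tcp_pos: [0.4376, 0.1988, 0.1222]
eef_rot: [0.0, 0.244, 0.97, 0.001]
wrist_force: [1.0, 0.5, -1.1]
opening: 0.0627
[0.4376 0.1988 0.1222] [ 0.01 -0.03 -0.04]
```

```bash
python3 -m jog '[[0,0,0,0.1,0,0,0],[0,0,0,0.1,0,0,0],[0,0,0,0.1,0,0,0],[0,0,0,0.1,0,0,0],[0,0,0,0,0,0,0],[0,0,0,0,0,0,0],[0,0,0,0,0,0,0],[0,0,0,0,0,0,0]]' ; python3 -c "
from h import *
o=robot.get_obs();print(np.round(o['tcp_pos'],4),np.round(o['moment'],2))"
```

```text
time: 13.9
tcp_pos: [0.4376, 0.1988, 0.1182]
eef_rot: [0.0, 0.244, 0.97, 0.001]
wrist_force: [0.0, 0.6, -2.8]
opening: 0.0625
[0.4376 0.1988 0.1182] [ 0.03 -0.04 -0.03]
```

```bash
python3 -m jog '[[0,0,0,0.1,0,0,0],[0,0,0,0.1,0,0,0],[0,0,0,0.1,0,0,0],[0,0,0,0,0,0,0],[0,0,0,0,0,0,0],[0,0,0,0,0,0,0],[0,0,0,0,0,0,0],[0,0,0,0,0,0,0]]' ; python3 -c "
from h import *
o=robot.get_obs();print(np.round(o['tcp_pos'],4),np.round(o['moment'],2),np.round(o['wrist_force'],1))"
```

```text
time: 14.7
tcp_pos: [0.4379, 0.1989, 0.1162]
eef_rot: [0.001, 0.244, 0.97, 0.001]
wrist_force: [-3.0, -3.4, 13.5]
opening: 0.0625
[0.4379 0.1989 0.1162] [-0.74  0.5  -0.06] [-3.  -3.4 13.5]
```

Contact: +13.5 N at about 6 mm above home, which is ambiguous. I turn clockwise without descending: the right lid would unload or pull, the wrong one would not.

```bash
python3 -m jog '[[0,0,0,0,0,0,0.1],[0,0,0,0,0,0,0.1],[0,0,0,0,0,0,0.1],[0,0,0,0,0,0,0.1],[0,0,0,0,0,0,0],[0,0,0,0,0,0,0],[0,0,0,0,0,0,0],[0,0,0,0,0,0,0]]' ; python3 -c "
from h import *
o=robot.get_obs();print(np.round(o['tcp_pos'],4),np.round(o['moment'],2),np.round(o['wrist_force'],1),np.round(o['joints'],2))"
```

```text
time: 15.5
tcp_pos: [0.4385, 0.2002, 0.1163]
eef_rot: [0.001, 0.431, 0.902, 0.002]
wrist_force: [0.1, 1.7, 8.7]
opening: 0.0626
[0.4385 0.2002 0.1163] [ 0.19 -0.07 -0.06] [0.1 1.7 8.7] [ 0.36  0.63 -1.19  2.02  0.72  0.98  1.06]
```

```bash
python3 -m jog '[[0,0,0,0,0,0,0.1],[0,0,0,0,0,0,0.1],[0,0,0,0,0,0,0.1],[0,0,0,0,0,0,0.1],[0,0,0,0,0,0,0.1],[0,0,0,0,0,0,0],[0,0,0,0,0,0,0],[0,0,0,0,0,0,0]]' ; python3 -c "
from h import *
o=robot.get_obs();print(np.round(o['tcp_pos'],4),np.round(o['moment'],2),np.round(o['wrist_force'],1),np.round(o['joints'],2))
for c in['scene','side']:
  im=get_image(c);x0,y0,x1,y1=(200,180,340,320) if c=='scene' else (280,190,400,310)
  cv2.imwrite(f'pics/9{c}.png',cv2.resize(im[y0:y1,x0:x1,::-1],None,fx=4,fy=4,interpolation=cv2.INTER_CUBIC))
"
```

```text
time: 16.3
tcp_pos: [0.4387, 0.2, 0.1163]
eef_rot: [0.0, 0.641, 0.768, 0.003]
wrist_force: [-0.6, 0.5, 8.9]
opening: 0.0629
[0.4387 0.2    0.1163] [ 0.11 -0.2  -0.05] [-0.6  0.5  8.9] [ 0.3   0.56 -1.07  2.02  0.63  0.92  0.64]
```

View pics/9scene.png

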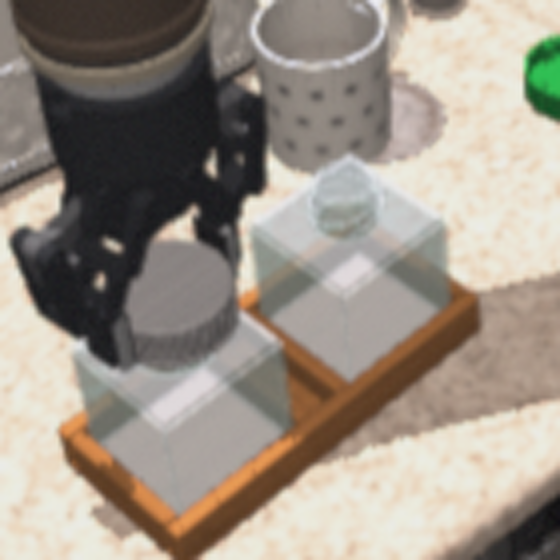

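View pics/9side.png

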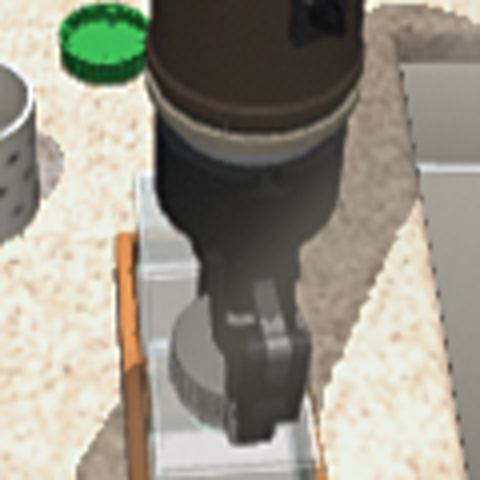

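Turned 0.9 rad with steady 9 N, no descent and no moment, so lid A does not fit jar_k and goes to jar_r. I lift straight off, turn back and look at jar_r.

```bash
python3 -m jog '[[0,0,0,-0.5,0,0,0],[0,0,0,-1.5,0,0,0],[0,0,0,-3,0,0,0],[0,0,0,-3,0,0,0],[0,0,0,-3,0,0,-0.1],[0,0,0,0,0,0,-0.14],[0,0,0,0,0,0,-0.14],[0,0,0,0,0,0,-0.14]]'
python3 -m jog '[[0,0,0,0,0,0,-0.14],[0,0,0,0,0,0,-0.14],[0,0,0,0,0,0,-0.1],[0,0,0,0,0,0,0],[0,0,0,0,0,0,0],[0,0,0,0,0,0,0],[0,0,0,0,0,0,0],[0,0,0,0,0,0,0]]'
python3 - <<'E'
from h import *
plan([.4504,.0846,.148],downR(2.65))
C=cam('wrist');im=get_image('wrist');cv2.imwrite('pics/w10.png',im[:,:,::-1])
np.savez('c10.npz',f=C[0],cx=C[1],cy=C[2],R=C[3],t=C[4])
print(proj(C,np.array([.4504,.0846,.120])),proj(C,np.array([.4387,.2,.114])))
x=[(np.round(r['point'],1).tolist(),round(r['score'],2)) for r in models.pinpoint('jar_r_rim','wrist')][:3];print(x)
for p,s in x: print(onplane(C,p,.12))
cv2.imwrite('pics/w10c.png',cv2.resize(im[0:200,100:400,::-1],None,fx=2.6,fy=2.6,interpolation=cv2.INTER_CUBIC))
E
```

```text
time: 17.2
tcp_pos: [0.4373, 0.1983, 0.2262]
eef_rot: [0.001, 0.42, 0.908, 0.001]
wrist_force: [-0.6, -0.2, -1.4]
opening: 0.0626
time: 18.0
tcp_pos: [0.4374, 0.1986, 0.2253]
eef_rot: [0.0, 0.244, 0.97, 0.001]
wrist_force: [-0.1, 0.4, -1.5]
opening: 0.0628
t 18.0 tcp [0.4374 0.1986 0.2253] rotvec [ 0.002  0.001 -0.001] deg 0.1
shift before turn (cm) [-6.53 -9.44  7.71] after turn [-6.52 -9.43  7.73] dist 13.8
wf [-0.1  0.4 -1.5] joints [ 0.52  0.56 -1.41  1.9   0.59  1.2   1.56]
[224.15517974  69.37732563] [319.30029951 201.41697412]
[([226.4, 65.6], 0.7)]
[0.4477378  0.08330421 0.12      ]
```

View pics/w10c.png

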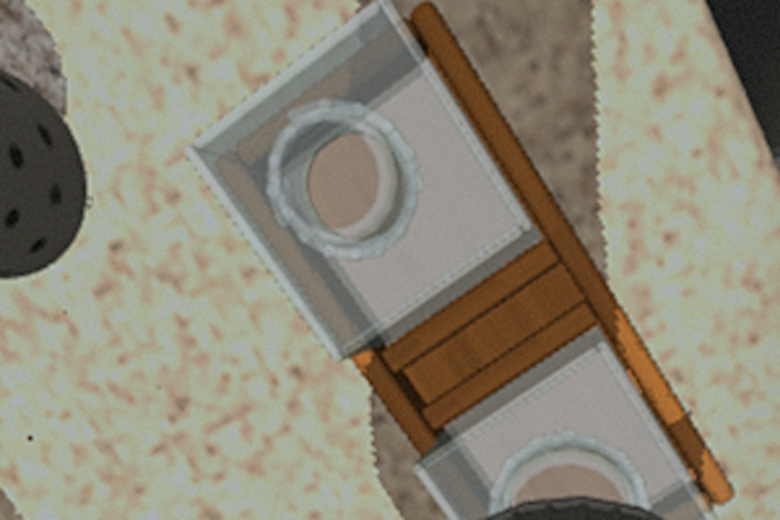

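View pics/w10.png

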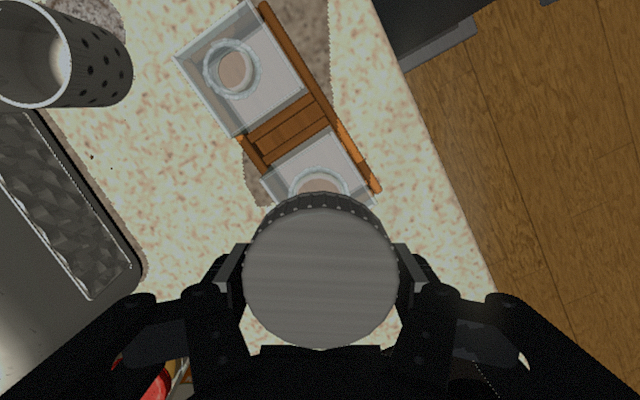

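```bash
python3 - <<'E'
from fit import *
print(onplane(L(10),(231,68.3),.12), tri(L(6),(371.5,206),L(10),(231,68.3)))
plan([.4462,.0868,.148],downR(2.65))
E
```

```text
[0.44590522 0.0862399  0.12      ] (array([0.45190473, 0.07911632, 0.08779375]), np.float64(0.4091283335494037))
t 18.1 tcp [0.4375 0.1986 0.2252] rotvec [ 0.002  0.    -0.001] deg 0.1
shift before turn (cm) [-6.05 -9.45  7.7 ] after turn [-6.05 -9.44  7.72] dist 13.6
wf [-0.4 -0.4 -0.8] joints [ 0.52  0.56 -1.41  1.9   0.59  1.2   1.56]
```

```bash
python3 -m jog '[[0,-1.5,-2.4,0,0,0,0],[0,-1.5,-2.4,0,0,0,0],[0,-1.5,-2.4,0,0,0,0],[0,-1.5,-2.2,2,0,0,0],[0,0,0,3,0,0,0],[0,0,0,2.4,0,0,0.1],[0,0,0,0,0,0,0.1],[0,0,0,0,0,0,0.1]]'
python3 - <<'E'
from h import *
plan([.4462,.0868,.14],downR(2.35))
for c in['scene','side']:
  im=get_image(c);x0,y0,x1,y1=(220,160,360,300) if c=='scene' else (270,170,390,290)
  cv2.imwrite(f'pics/11{c}.png',cv2.resize(im[y0:y1,x0:x1,::-1],None,fx=4,fy=4,interpolation=cv2.INTER_CUBIC))
E
```

```text
time: 18.9
tcp_pos: [0.4456, 0.0874, 0.1503]
eef_rot: [-0.001, 0.388, 0.922, 0.001]
wrist_force: [1.1, 0.0, -2.0]
opening: 0.063
t 18.9 tcp [0.4456 0.0874 0.1503] rotvec [ 0.001 -0.002 -0.005] deg 0.3
shift before turn (cm) [-0.09 -0.    1.03] after turn [-0.09 -0.    1.03] dist 1.0
wf [ 1.1  0.  -2. ] joints [ 0.67  0.54 -1.24  2.05  0.61  1.    1.46]
```

View pics/11scene.png

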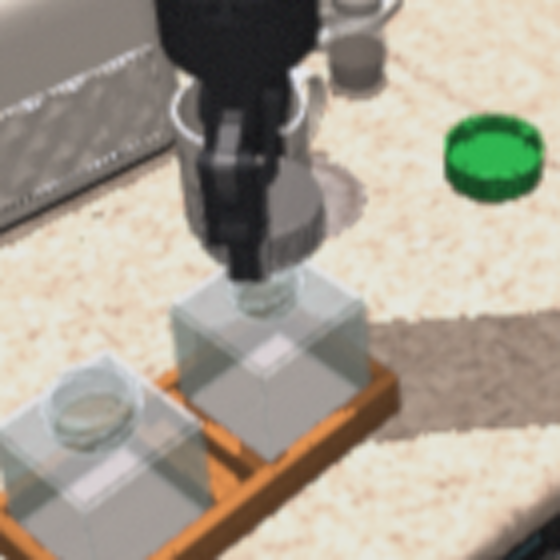

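View pics/11side.png

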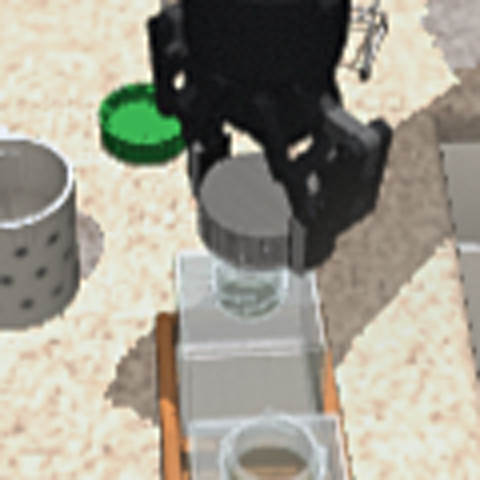

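```bash
python3 - <<'E'
from h import *
for c,o in [('scene',(220,160)),('side',(270,170))]:
  C=cam(c)
  for X in [(.4387,.2,.114),(.4387,.2,.103),(.4456,.0874,.103),(.4456,.0874,.163),(.4456,.0844,.103)]: print(c,X,np.round((proj(C,np.array(X))-o)*4))
E
```

```text
scene (0.4387, 0.2, 0.114) [ 87. 391.]
scene (0.4387, 0.2, 0.103) [ 90. 406.]
scene (0.4456, 0.0874, 0.103) [263. 289.]
scene (0.4456, 0.0874, 0.163) [255. 203.]
scene (0.4456, 0.0844, 0.103) [267. 286.]
side (0.4387, 0.2, 0.114) [273. 449.]
side (0.4387, 0.2, 0.103) [272. 463.]
side (0.4456, 0.0874, 0.103) [254. 285.]
side (0.4456, 0.0874, 0.163) [257. 203.]
side (0.4456, 0.0844, 0.103) [254. 281.]
```

```bash
python3 -m jog '[[0,-0.2,0,0.6,0,0,0],[0,0,0,0.6,0,0,0],[0,0,0,0.5,0,0,0],[0,0,0,0.3,0,0,0],[0,0,0,0.3,0,0,0],[0,0,0,0.2,0,0,0],[0,0,0,0.1,0,0,0],[0,0,0,0,0,0,0]]' ; python3 -c "
from h import *
o=robot.get_obs();print(np.round(o['tcp_pos'],4),np.round(o['moment'],2),np.round(o['wrist_force'],1))"

```

```text
time: 19.8
tcp_pos: [0.4474, 0.0862, 0.1249]
eef_rot: [0.0, 0.386, 0.923, 0.001]
wrist_force: [0.1, 0.2, -0.7]
opening: 0.0632
[0.4474 0.0862 0.1249] [ 0.   -0.02 -0.07] [ 0.1  0.2 -0.7]
```

```bash
python3 -m jog '[[0,0,0,0.1,0,0,0],[0,0,0,0.1,0,0,0],[0,0,0,0.1,0,0,0],[0,0,0,0.1,0,0,0],[0,0,0,0,0,0,0],[0,0,0,0,0,0,0],[0,0,0,0,0,0,0],[0,0,0,0,0,0,0]]' ; python3 -c "
from h import *
o=robot.get_obs();print(np.round(o['tcp_pos'],4),np.round(o['moment'],2),np.round(o['wrist_force'],1))"

```

```text
time: 20.6
tcp_pos: [0.4476, 0.086, 0.121]
eef_rot: [0.0, 0.386, 0.923, 0.001]
wrist_force: [1.3, -1.3, -0.8]
opening: 0.0626
[0.4476 0.086  0.121 ] [-0.28 -0.18 -0.01] [ 1.3 -1.3 -0.8]
```

```bash
python3 -m jog '[[0,0,0,0.1,0,0,0],[0,0,0,0.1,0,0,0],[0,0,0,0.1,0,0,0],[0,0,0,0,0,0,0],[0,0,0,0,0,0,0],[0,0,0,0,0,0,0],[0,0,0,0,0,0,0],[0,0,0,0,0,0,0]]' ; python3 -c "
from h import *
o=robot.get_obs();print(np.round(o['tcp_pos'],4),np.round(o['moment'],2),np.round(o['wrist_force'],1))"

```

```text
time: 21.4
tcp_pos: [0.4475, 0.0861, 0.118]
eef_rot: [0.0, 0.386, 0.923, 0.001]
wrist_force: [3.4, -2.5, 0.7]
opening: 0.0629
[0.4475 0.0861 0.118 ] [-0.52 -0.68  0.02] [ 3.4 -2.5  0.7]
```

```bash
python3 -m jog '[[0,-0.1,0,0,0,0,0],[0,0,0,0.1,0,0,0],[0,0,0,0.1,0,0,0],[0,0,0,0,0,0,0],[0,0,0,0,0,0,0],[0,0,0,0,0,0,0],[0,0,0,0,0,0,0],[0,0,0,0,0,0,0]]' ; python3 -c "
from h import *
o=robot.get_obs();print(np.round(o['tcp_pos'],4),np.round(o['moment'],2),np.round(o['wrist_force'],1))"

```

```text
time: 22.2
tcp_pos: [0.448, 0.0854, 0.1159]
eef_rot: [0.0, 0.386, 0.923, 0.001]
wrist_force: [1.4, -0.5, -0.8]
opening: 0.0626
[0.448  0.0854 0.1159] [-0.24 -0.45  0.02] [ 1.4 -0.5 -0.8]
```

```bash
python3 -m jog '[[0,0,0,0.1,0,0,0],[0,0,0,0.1,0,0,0],[0,0,0,0,0,0,0],[0,0,0,0,0,0,0],[0,0,0,0,0,0,0],[0,0,0,0,0,0,0],[0,0,0,0,0,0,0],[0,0,0,0,0,0,0]]' ; python3 -c "
from h import *
o=robot.get_obs();print(np.round(o['tcp_pos'],4),np.round(o['moment'],2),np.round(o['wrist_force'],1))"

```

```text
time: 23.0
tcp_pos: [0.4482, 0.0854, 0.114]
eef_rot: [0.0, 0.386, 0.923, 0.001]
wrist_force: [2.6, -0.8, 1.2]
opening: 0.0629
[0.4482 0.0854 0.114 ] [-0.27 -0.56  0.02] [ 2.6 -0.8  1.2]
```

```bash
python3 -m jog '[[0,0,0,0.1,0,0,0],[0,0,0,0.05,0,0,0.1],[0,0,0,0.05,0,0,0.1],[0,0,0,0.05,0,0,0.1],[0,0,0,0.05,0,0,0.1],[0,0,0,0,0,0,0],[0,0,0,0,0,0,0],[0,0,0,0,0,0,0]]' ; python3 -c "
from h import *
o=robot.get_obs();print(np.round(o['tcp_pos'],4),np.round(o['moment'],2),np.round(o['wrist_force'],1))"

```

```text
time: 23.8
tcp_pos: [0.4475, 0.0854, 0.1106]
eef_rot: [-0.001, 0.56, 0.828, 0.001]
wrist_force: [-0.3, 0.7, -5.0]
opening: 0.0631
[0.4475 0.0854 0.1106] [ 0.07 -0.11  0.03] [-0.3  0.7 -5. ]
```

It reads −5 N: the lid is biting and pulling down. I keep winding.

```bash
python3 -m jog '[[0,0,0,0.1,0,0,0.1],[0,0,0,0.05,0,0,0.1],[0,0,0,0.05,0,0,0.1],[0,0,0,0.05,0,0,0.1],[0,0,0,0,0,0,0],[0,0,0,0,0,0,0],[0,0,0,0,0,0,0],[0,0,0,0,0,0,0]]' ; python3 -c "
from h import *
o=robot.get_obs();print(np.round(o['tcp_pos'],4),np.round(o['moment'],2),np.round(o['wrist_force'],1),np.round(o['joints'],2))"

```

```text
time: 24.6
tcp_pos: [0.448, 0.0854, 0.1083]
eef_rot: [-0.0, 0.714, 0.7, 0.001]
wrist_force: [0.2, 0.5, -6.0]
opening: 0.0626
[0.448  0.0854 0.1083] [ 0.01 -0.11  0.01] [ 0.2  0.5 -6. ] [ 0.5   0.49 -0.98  2.09  0.55  0.85  0.74]
```

```bash
python3 -m jog '[[0,0,0,0.05,0,0,0],[0,0,0,0.05,0,0,0],[0,0,0,0,0,0,0],[0,0,0,0.05,0,0,0.1],[0,0,0,0.05,0,0,0.1],[0,0,0,0.05,0,0,0.1],[0,0,0,0,0,0,0],[0,0,0,0,0,0,0]]' ; python3 -c "
from h import *
o=robot.get_obs();print(np.round(o['tcp_pos'],4),np.round(o['moment'],2),np.round(o['wrist_force'],1),np.round(o['joints'],2))
for c in['scene','side']:
  im=get_image(c);x0,y0,x1,y1=(220,160,360,300) if c=='scene' else (270,170,390,290)
  cv2.imwrite(f'pics/12{c}.png',cv2.resize(im[y0:y1,x0:x1,::-1],None,fx=4,fy=4,interpolation=cv2.INTER_CUBIC))"

```

```text
time: 25.4
tcp_pos: [0.4482, 0.0856, 0.1061]
eef_rot: [-0.0, 0.81, 0.586, 0.001]
wrist_force: [0.4, -0.2, -6.9]
opening: 0.063
[0.4482 0.0856 0.1061] [ 0.08 -0.13  0.04] [ 0.4 -0.2 -6.9] [ 0.44  0.46 -0.9   2.09  0.5   0.82  0.48]
```

View pics/12scene.png

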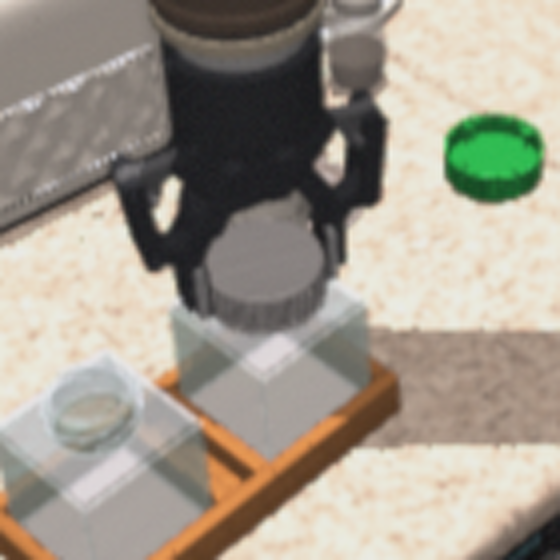

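View pics/12side.png

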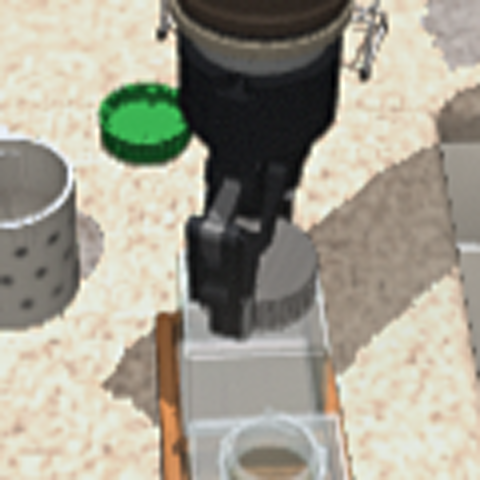

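```bash
python3 -m jog '[[0,0,0,0.1,0,0,0],[0,0,0,0.1,0,0,0],[0,0,0,0,0,0,0],[0,0,0,0,0,0,0],[0,0,0,0,0,0,0],[0,0,0,0,0,0,0],[0,0,0,0,0,0,0],[0,0,0,0,0,0,0]]' ; python3 -c "
from h import *
o=robot.get_obs();print(np.round(o['tcp_pos'],4),np.round(o['moment'],2),np.round(o['wrist_force'],1),np.round(o['joints'],2))"

```

```text
time: 26.3
tcp_pos: [0.4485, 0.0854, 0.1041]
eef_rot: [-0.0, 0.811, 0.585, 0.001]
wrist_force: [4.6, -2.6, 2.3]
opening: 0.063
[0.4485 0.0854 0.1041] [-0.63 -0.94  0.01] [ 4.6 -2.6  2.3] [ 0.44  0.47 -0.9   2.09  0.51  0.81  0.48]
```

```bash
python3 -m jog '[[0,0,0,0.05,0,0,0.1],[0,0,0,0.05,0,0,0.1],[0,0,0,0.05,0,0,0.1],[0,0,0,0.05,0,0,0.1],[0,0,0,0,0,0,0.05],[0,0,0,0,0,0,0.05],[0,0,0,0,0,0,0],[0,0,0,0,0,0,0]]' ; python3 -c "
from h import *
o=robot.get_obs();print(np.round(o['tcp_pos'],4),np.round(o['moment'],2),np.round(o['wrist_force'],1),np.round(o['joints'],2))"

```

```text
time: 27.1
tcp_pos: [0.4506, 0.0842, 0.1033]
eef_rot: [0.001, 0.931, 0.366, 0.003]
wrist_force: [6.1, -9.8, 13.5]
opening: 0.0629
[0.4506 0.0842 0.1033] [-2.   -1.36  0.62] [ 6.1 -9.8 13.5] [ 0.35  0.43 -0.78  2.1   0.43  0.78  0.05]
```

```bash
python3 -c "
from h import *
for c in['wrist','scene','side']:
  im=get_image(c)
  if c=='wrist': cv2.imwrite('pics/13wrist.png',im[:,:,::-1]);continue
  x0,y0,x1,y1=(240,190,340,290) if c=='scene' else (290,190,390,290)
  cv2.imwrite(f'pics/13{c}.png',cv2.resize(im[y0:y1,x0:x1,::-1],None,fx=6,fy=6,interpolation=cv2.INTER_CUBIC))"

```

```text
(no output)
```

View pics/13wrist.png

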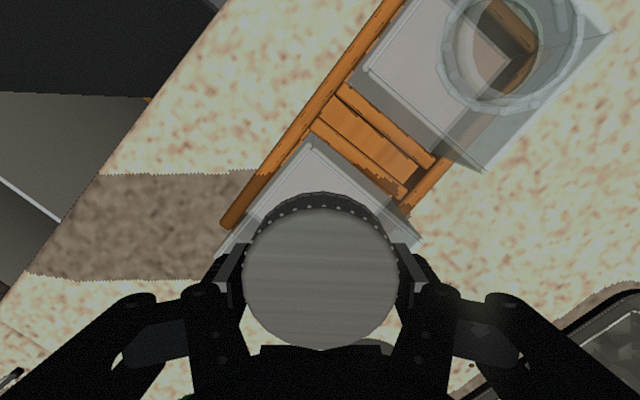

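View pics/13scene.png

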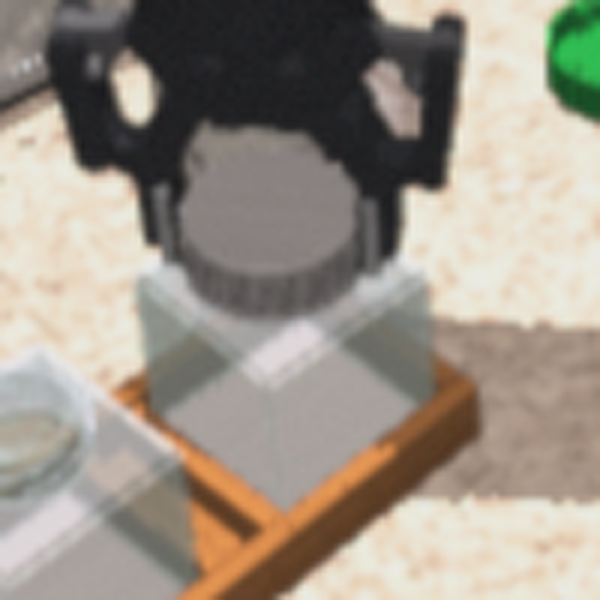

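View pics/13side.png

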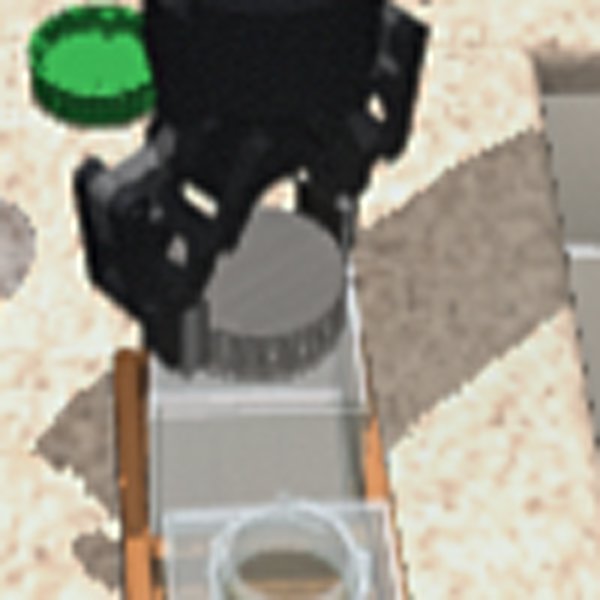

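```bash
python3 -m jog '[[0,0,0,0,0,0,0.1],[0,0,0,0,0,0,0.1],[0,0,0,0,0,0,0.1],[0,0,0,0,0,0,0],[0,0,0,0,0,0,0],[0,0,0,0,0,0,0],[0,0,0,0,0,0,0],[0,0,0,0,0,0,0]]' ; python3 -c "
from h import *
o=robot.get_obs();print(np.round(o['tcp_pos'],4),np.round(o['moment'],2),np.round(o['wrist_force'],1),np.round(o['joints'],2))"

```

```text
time: 28.05
tcp_pos: [0.4495, 0.0869, 0.103]
eef_rot: [-0.001, 0.975, 0.223, 0.003]
wrist_force: [2.7, -0.2, 10.8]
opening: 0.0631
[0.4495 0.0869 0.103 ] [ 0.35 -0.86  0.28] [ 2.7 -0.2 10.8] [ 0.29  0.41 -0.71  2.1   0.38  0.76 -0.21]
```

```bash
python3 -c "
from h import *
im=get_image('wrist');cv2.imwrite('pics/14wrist.png',im[:,:,::-1])
a=[cv2.imread(p)[190:350,240:405] for p in ['pics/w10.png','pics/13wrist.png','pics/14wrist.png']]
v=np.hstack([cv2.createCLAHE(6,(2,2)).apply(cv2.cvtColor(x,6)) for x in a])
cv2.imwrite('pics/14cmp.png',cv2.resize(v,None,fx=1.6,fy=1.6))
"
```

```text
(no output)
```

View pics/14cmp.png

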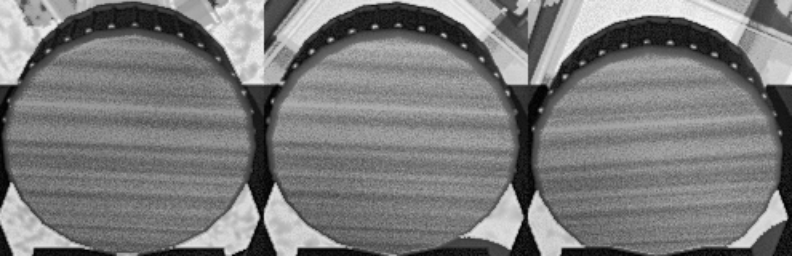

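The brushed stripes show the lid slipped about 7° in the fingers against a stop. I regrasp it centred with a firmer grip and test that it is home.

```bash
python3 -m jog '[[0.9,0,0,0,0,0,0],[0.9,0,0,0,0,0,0],[0.9,0,0.2,0,0,0,0],[0,0,0,0,0,0,0],[0,0,0,0,0,0,0],[0,0,0,0,0,0,0],[0,0,0,0,0,0,0],[0,0,0,0,0,0,0]]' 110 ; python3 -c "
from h import *
o=robot.get_obs();print(np.round(o['tcp_pos'],4),np.round(o['moment'],2),np.round(o['wrist_force'],1),np.round(o['joints'],2))"

```

```text
time: 28.9
tcp_pos: [0.4504, 0.0842, 0.1027]
eef_rot: [-0.001, 0.975, 0.223, 0.002]
wrist_force: [3.0, 1.3, 5.4]
opening: 0.0621
[0.4504 0.0842 0.1027] [ 0.16 -0.63  0.44] [3.  1.3 5.4] [ 0.29  0.41 -0.71  2.1   0.38  0.76 -0.2 ]
```

```bash
python3 -m jog '[[0,0,0,0,0,0,0.05],[0,0,0,0,0,0,0.05],[0,0,0,0,0,0,0.05],[0,0,0,0,0,0,0.05],[0,0,0,0,0,0,0],[0,0,0,0,0,0,0],[0,0,0,0,0,0,0],[0,0,0,0,0,0,0]]' 110 ; python3 -c "
from h import *
o=robot.get_obs();print(np.round(o['tcp_pos'],4),np.round(o['moment'],2),np.round(o['wrist_force'],1),np.round(o['joints'],2))
im=get_image('wrist');cv2.imwrite('pics/15wrist.png',im[:,:,::-1])
a=[cv2.imread(p)[190:350,240:405] for p in ['pics/14wrist.png','pics/15wrist.png']]
v=np.hstack([cv2.createCLAHE(6,(2,2)).apply(cv2.cvtColor(x,6)) for x in a])
cv2.imwrite('pics/15cmp.png',cv2.resize(v,None,fx=2,fy=2))
"

```

```text
time: 29.7
tcp_pos: [0.4511, 0.0845, 0.1026]
eef_rot: [-0.001, 0.992, 0.125, 0.003]
wrist_force: [5.0, 0.3, -0.1]
opening: 0.062
[0.4511 0.0845 0.1026] [ 0.72 -2.44  1.14] [ 5.   0.3 -0.1] [ 0.26  0.4  -0.66  2.1   0.35  0.75 -0.37]
```

View pics/15cmp.png

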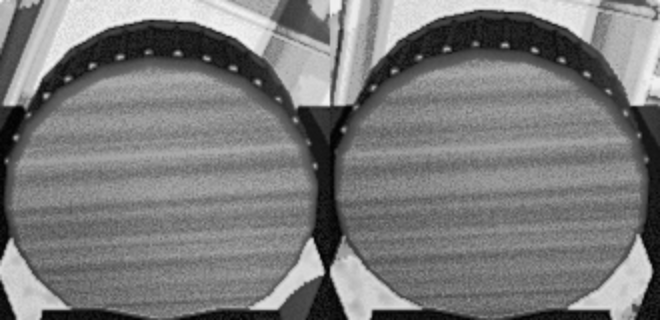

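```bash
python3 -m jog '[[0,0,0,0.03,0,0,0.06],[0,0,0,0.03,0,0,0.06],[0,0,0,0.03,0,0,0.06],[0,0,0,0,0,0,0.06],[0,0,0,0,0,0,0],[0,0,0,0,0,0,0],[0,0,0,0,0,0,0],[0,0,0,0,0,0,0]]' 110 ; python3 -c "
from h import *
o=robot.get_obs();print(np.round(o['tcp_pos'],4),np.round(o['moment'],2),np.round(o['wrist_force'],1),np.round(o['joints'],2))
im=get_image('wrist');cv2.imwrite('pics/16wrist.png',im[:,:,::-1])
a=[cv2.imread(p)[190:350,240:405] for p in ['pics/15wrist.png','pics/16wrist.png']]
v=np.hstack([cv2.createCLAHE(6,(2,2)).apply(cv2.cvtColor(x,6)) for x in a])
cv2.imwrite('pics/16cmp.png',cv2.resize(v,None,fx=2,fy=2))
"

```

```text
time: 30.55
tcp_pos: [0.452, 0.0817, 0.103]
eef_rot: [0.0, 1.0, 0.003, 0.003]
wrist_force: [2.2, -9.8, 19.5]
opening: 0.0626
[0.452  0.0817 0.103 ] [-1.58 -1.92  0.1 ] [ 2.2 -9.8 19.5] [ 0.21  0.38 -0.6   2.1   0.32  0.74 -0.59]
```

View pics/16cmp.png

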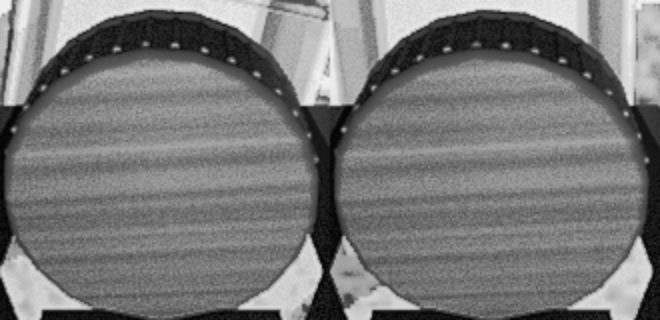

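View pics/16wrist.png

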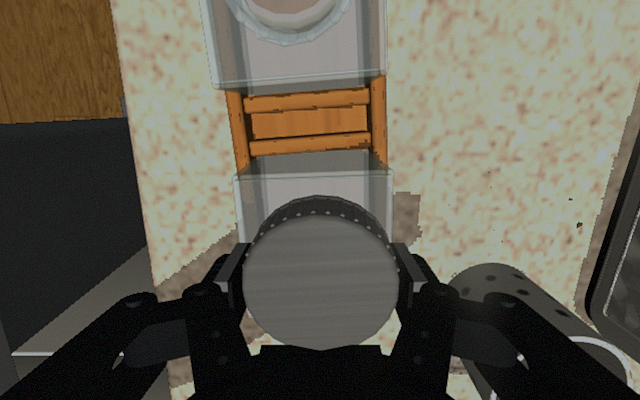

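```bash
python3 -c "
from h import *
for c in['scene','side']:
  im=get_image(c)
  x0,y0,x1,y1=(240,190,340,290) if c=='scene' else (290,190,390,290)
  cv2.imwrite(f'pics/17{c}.png',cv2.resize(im[y0:y1,x0:x1,::-1],None,fx=6,fy=6,interpolation=cv2.INTER_CUBIC))
  C=cam(c)
  for z in (.092,.123): print(c,z,np.round((proj(C,np.array([.4490,.0850,z]))-(x0,y0))*6))"

```

```text
scene 0.092 [275. 267.]
scene 0.123 [269. 203.]
side 0.092 [251. 324.]
side 0.123 [253. 263.]
```

View pics/17scene.png

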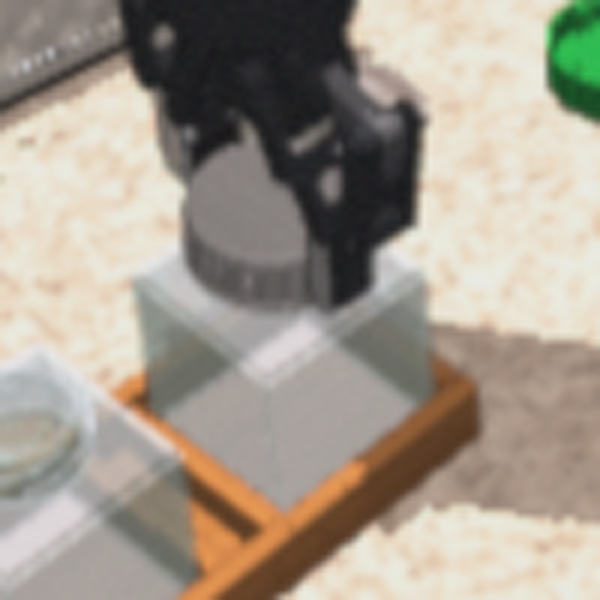

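View pics/17side.png

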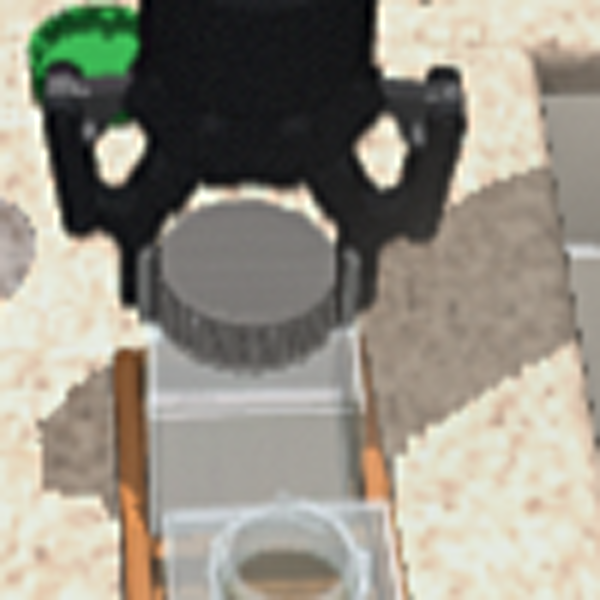

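```bash
python3 -c "
from h import *
C=cam('side')
n=np.array([-.1,.995,0]);
for cy in (.085,.083):
  c=np.array([.449,cy,0])
  s=proj(C,c+n*.038+[0,0,.092])
  for h in (0,.003,.006,.009): 
    b=proj(C,c+np.array([0,.032,.099+h]));t=proj(C,c+np.array([0,.0325,.123+h]))
    print(cy,h,np.round((s[1]-b[1])*6,1),np.round((s[1]-190)*6),np.round((b[1]-t[1])*6))"

```

```text
0.085 0 26.7 407.0 46.0
0.085 0.003 32.5 407.0 47.0
0.085 0.006 38.4 407.0 47.0
0.085 0.009 44.3 407.0 47.0
0.083 0 26.6 402.0 46.0
0.083 0.003 32.5 402.0 47.0
0.083 0.006 38.4 402.0 47.0
0.083 0.009 44.3 402.0 47.0
```

```bash
python3 -m jog '[[1,0,0,0,0,0,0],[1,0,0,0,0,0,0],[1,0,0,0,0,0,0],[1,0,0,-2,0,0,0],[1,0,0,-4,0,0,0],[1,0,4,-4,0,0,0],[1,0,5,0,0,0,0],[1,0,0,0,0,0,0]]' 110 ; python3 -c "
from h import *
o=robot.get_obs();print(np.round(o['tcp_pos'],4),np.round(o['moment'],2),np.round(o['wrist_force'],1),np.round(o['joints'],2))
for c in['wrist','scene','side']:
  im=get_image(c)
  if c=='wrist': cv2.imwrite('pics/18wrist.png',im[:,:,::-1]);C=cam(c);np.savez('c18.npz',f=C[0],cx=C[1],cy=C[2],R=C[3],t=C[4]);continue
  x0,y0,x1,y1=(240,190,340,290) if c=='scene' else (290,190,390,290)
  cv2.imwrite(f'pics/18{c}.png',cv2.resize(im[y0:y1,x0:x1,::-1],None,fx=6,fy=6,interpolation=cv2.INTER_CUBIC))"

```

```text
time: 31.5
tcp_pos: [0.4493, -0.0082, 0.1964]
eef_rot: [0.001, 1.0, 0.0, 0.0]
wrist_force: [-0.4, 0.8, -0.3]
opening: 0.0851
[ 0.4493 -0.0082  0.1964] [0.02 0.03 0.04] [-0.4  0.8 -0.3] [ 0.46  0.22 -0.62  2.03  0.16  0.94 -0.24]
```

View pics/18wrist.png

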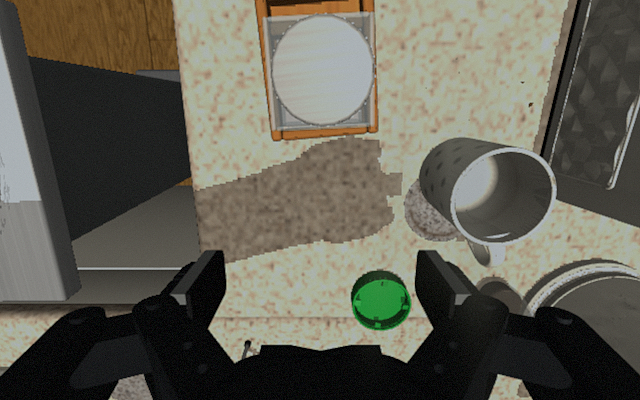

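View pics/18side.png

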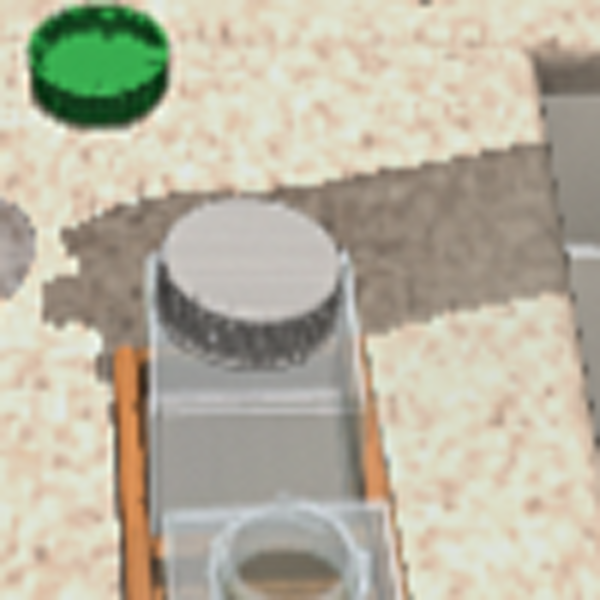

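View pics/18scene.png

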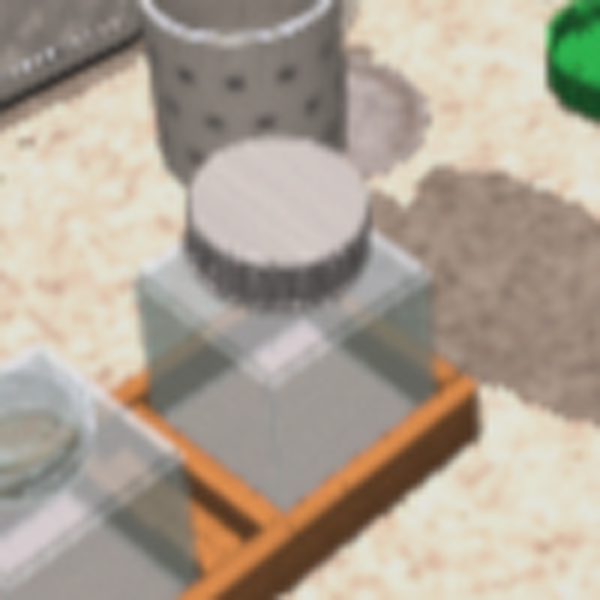

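```bash
python3 -c "
from fit import *
S,D=cam('scene'),cam('side')
def t(a,b): return tri(S,np.array(a)/6+(240,190),D,np.array(b)/6+(290,190))
print('lid top',t((279.5,202.5),(252.5,260.5)))
print('corner near',t((270,385),(361,405)))
print('corner right',t((432,278),(350,258)))
print('corner left',t((140,283),(152,402)))
C=L(18);im=cv2.imread('pics/18wrist.png')
g=cv2.GaussianBlur(cv2.cvtColor(im,6),(3,3),0)
cv2.imwrite('pics/18wc.png',cv2.resize(im[0:150,250:400],None,fx=4,fy=4,interpolation=cv2.INTER_CUBIC))
print(-C[3].T@C[4])
for z in (.123,.129):
  a=proj(C,np.array([.449-.0325,.085,z]));b=proj(C,np.array([.449+.0325,.085,z]));print(z,a,b,b[0]-a[0])
a=proj(C,np.array([.449-.038,.047,.092]));b=proj(C,np.array([.449+.038,.047,.092]));print('shoulder',a,b,b[0]-a[0])
"
```

```text
lid top (array([0.44910456, 0.08075289, 0.1202098 ]), np.float64(0.07757850851341828))
corner near (array([0.41103303, 0.11765318, 0.08634602]), np.float64(0.36864124308387547))
corner right (array([0.41206868, 0.04470691, 0.08573986]), np.float64(0.318961637974267))
corner left (array([0.48243016, 0.11922702, 0.08509317]), np.float64(1.4609786425525932))
[0.44865739 0.0647118  0.32573311]
0.123 [266.17522668  70.71540231] [376.10004901  70.93769743] 109.9248223273782
0.129 [264.46911186  69.59067274] [377.84828947  69.81973084] 113.37917761307381
shoulder [267.9003251  132.09016922] [373.89547461 132.315907  ] 105.99514950492681
```

View pics/18wc.png

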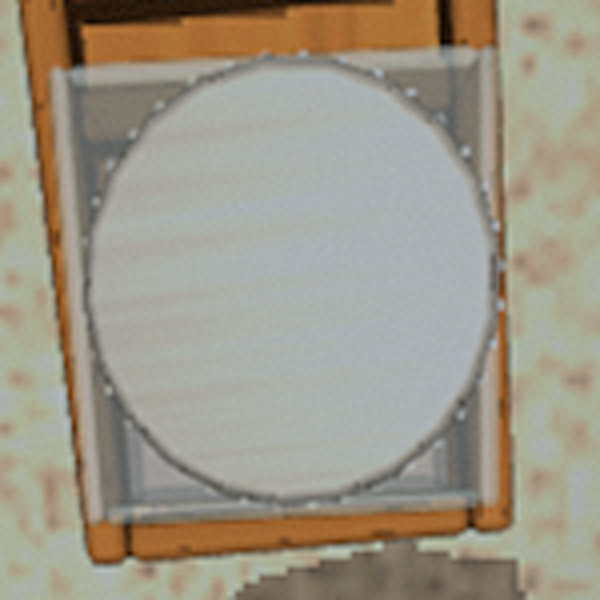

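Wrist images appear shrunk by about 5% (lens), which explains the earlier depth bias. The heights suggest the lid is at home or within about 3 mm of it. I regrasp centred and test with torque.

```bash
python3 -m jog '[[1,0,-3.1,0,0,0,0],[1,0,-3.1,0,0,0,0],[1,0,-3,3,0,0,0],[1,0,0,4,0,0,0],[1,0,0,2.3,0,0,0],[0,0,0,0,0,0,0],[0,0,0,0,0,0,0],[0,0,0,0,0,0,0]]' 110 ; python3 -c "
from h import *
o=robot.get_obs();print(np.round(o['tcp_pos'],4),np.round(o['moment'],2),np.round(o['wrist_force'],1),np.round(o['joints'],2))"
python3 -m jog '[[0,0,0,0,0,0,0],[0,0,0,0,0,0,0],[0,0,0,0,0,0,0.05],[0,0,0,0,0,0,0.05],[0,0,0,0,0,0,0.05],[0,0,0,0,0,0,0.05],[0,0,0,0,0,0,0],[0,0,0,0,0,0,0]]' 110 ; python3 -c "
from h import *
o=robot.get_obs();print(np.round(o['tcp_pos'],4),np.round(o['moment'],2),np.round(o['wrist_force'],1),np.round(o['joints'],2))"

```

```text
time: 32.45
tcp_pos: [0.4502, 0.0915, 0.1046]
eef_rot: [-0.002, 1.0, 0.005, 0.002]
wrist_force: [3.4, 1.8, -5.1]
opening: 0.0614
[0.4502 0.0915 0.1046] [ 0.4  -1.15  0.18] [ 3.4  1.8 -5.1] [ 0.21  0.38 -0.62  2.1   0.32  0.75 -0.6 ]
time: 33.25
tcp_pos: [0.451, 0.0898, 0.1043]
eef_rot: [-0.001, 0.996, -0.094, 0.003]
wrist_force: [9.4, -1.7, -9.1]
opening: 0.0616
[0.451  0.0898 0.1043] [-0.28 -2.52  1.28] [ 9.4 -1.7 -9.1] [ 0.18  0.37 -0.57  2.1   0.3   0.74 -0.78]
```

```bash
python3 -m jog '[[0,0,0,0.05,0,0,0.05],[0,0,0,0.05,0,0,0.05],[0,0,0,0.03,0,0,0.05],[0,0,0,0,0,0,0.05],[0,0,0,0,0,0,0.05],[0,0,0,0,0,0,0.05],[0,0,0,0,0,0,0],[0,0,0,0,0,0,0]]' 110 ; python3 -c "
from h import *
o=robot.get_obs();print(np.round(o['tcp_pos'],4),np.round(o['moment'],2),np.round(o['wrist_force'],1),np.round(o['joints'],2))
im=get_image('wrist');cv2.imwrite('pics/20wrist.png',im[:,:,::-1])
a=[cv2.imread(p)[190:350,240:405] for p in ['pics/16wrist.png','pics/20wrist.png']]
v=np.hstack([cv2.createCLAHE(6,(2,2)).apply(cv2.cvtColor(x,6)) for x in a])
cv2.imwrite('pics/20cmp.png',cv2.resize(v,None,fx=2,fy=2))
"

```

```text
time: 34.05
tcp_pos: [0.451, 0.0929, 0.1048]
eef_rot: [-0.003, 0.97, -0.243, 0.002]
wrist_force: [0.6, 7.3, 14.9]
opening: 0.0615
[0.451  0.0929 0.1048] [ 1.93  0.52 -0.34] [ 0.6  7.3 14.9] [ 0.12  0.36 -0.51  2.1   0.26  0.73 -1.04]
```

View pics/20cmp.png

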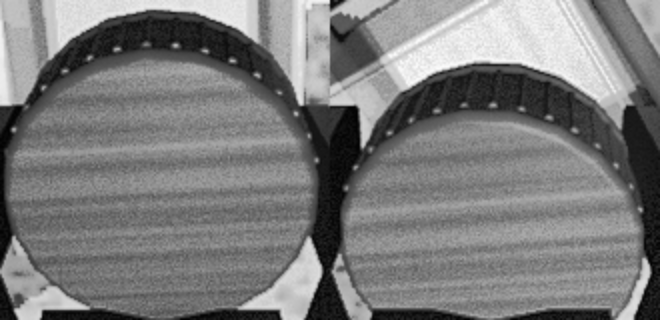

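View pics/20wrist.png

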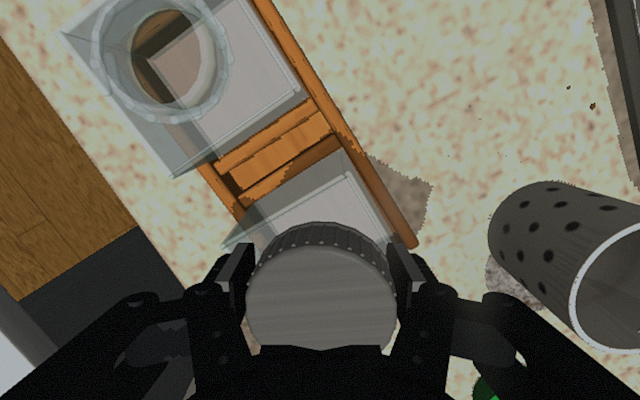

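The lid seems to have turned about 0.45 rad with little torque, so I test the bite by lifting. A bitten lid would carry the jar (about −6.5 N), a perched one lifts at −1.5 N.

```bash
python3 -m jog '[[0,0,0,-0.1,0,0,0],[0,0,0,-0.1,0,0,0],[0,0,0,-0.1,0,0,0],[0,0,0,-0.1,0,0,0],[0,0,0,-0.1,0,0,0],[0,0,0,0,0,0,0],[0,0,0,0,0,0,0],[0,0,0,0,0,0,0]]' 110 ; python3 -c "
from h import *
o=robot.get_obs();print(np.round(o['tcp_pos'],4),np.round(o['moment'],2),np.round(o['wrist_force'],1),np.round(o['joints'],2))
for c in['scene','side']:
  im=get_image(c)
  x0,y0,x1,y1=(240,190,340,290) if c=='scene' else (290,190,390,290)
  cv2.imwrite(f'pics/21{c}.png',cv2.resize(im[y0:y1,x0:x1,::-1],None,fx=6,fy=6,interpolation=cv2.INTER_CUBIC))"

```

```text
time: 34.9
tcp_pos: [0.4488, 0.0902, 0.107]
eef_rot: [-0.001, 0.97, -0.243, 0.0]
wrist_force: [-0.1, 3.9, 0.7]
opening: 0.0613
[0.4488 0.0902 0.107 ] [ 0.68  0.3  -0.11] [-0.1  3.9  0.7] [ 0.12  0.36 -0.51  2.1   0.25  0.74 -1.04]
```

View pics/21side.png

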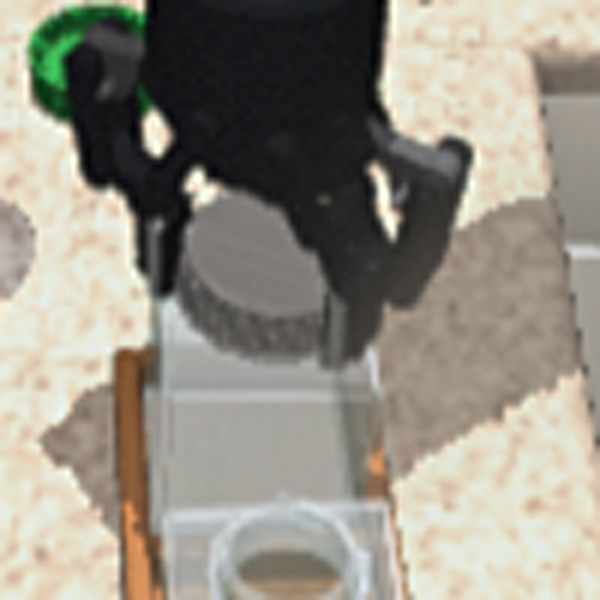

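View pics/21scene.png

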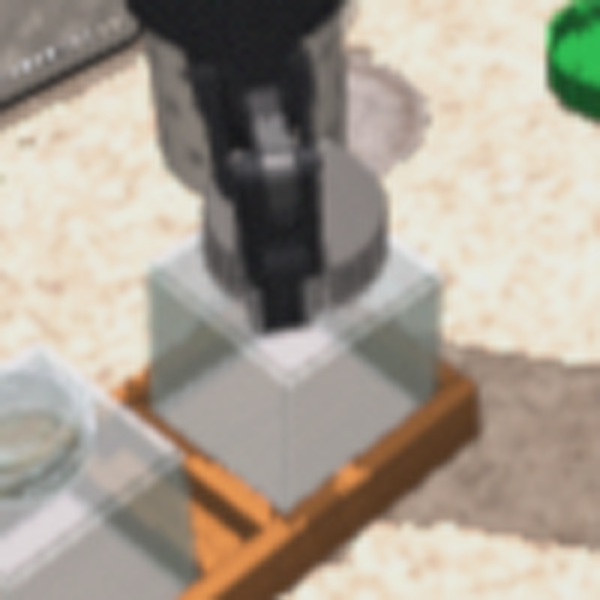

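The jar now looks tilted in its pocket, so it moves with the lid. I lower it back, release and look.

```bash
python3 -m jog '[[0,0,0,0.1,0,0,0],[0,0,0,0.1,0,0,0],[0.9,0,0,0,0,0,0],[1,0,0,0,0,0,0],[1,0,0,0,0,0,0],[1,0,0,-3,0,0,0],[1,0,0,-4,0,0,0],[1,0,4,-2,0,0,0]]' 110 ; python3 -c "
from h import *
o=robot.get_obs();print(np.round(o['tcp_pos'],4),np.round(o['moment'],2),np.round(o['wrist_force'],1),np.round(o['joints'],2))
for c in['wrist','scene','side']:
  im=get_image(c)
  if c=='wrist': cv2.imwrite('pics/22wrist.png',im[:,:,::-1]);C=cam(c);np.savez('c22.npz',f=C[0],cx=C[1],cy=C[2],R=C[3],t=C[4]);continue
  x0,y0,x1,y1=(240,190,340,290) if c=='scene' else (290,190,390,290)
  cv2.imwrite(f'pics/22{c}.png',cv2.resize(im[y0:y1,x0:x1,::-1],None,fx=6,fy=6,interpolation=cv2.INTER_CUBIC))"

```

```text
time: 35.8
tcp_pos: [0.4326, 0.0582, 0.1979]
eef_rot: [-0.003, 0.971, -0.24, 0.002]
wrist_force: [0.3, -2.2, 0.4]
opening: 0.0857
[0.4326 0.0582 0.1979] [-0.06 -0.04  0.02] [ 0.3 -2.2  0.4] [ 0.25  0.18 -0.55  2.06  0.11  0.92 -0.84]
```

View pics/22wrist.png

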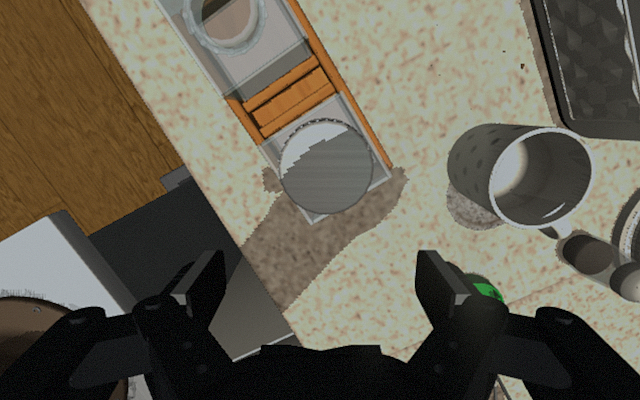

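View pics/22side.png

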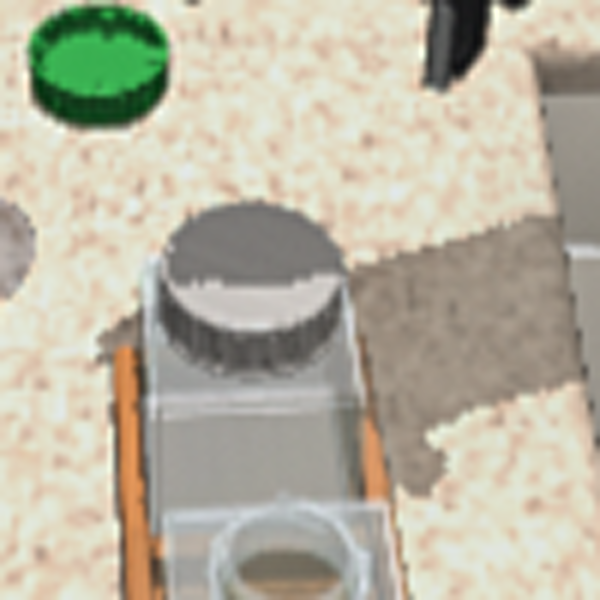

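View pics/22scene.png

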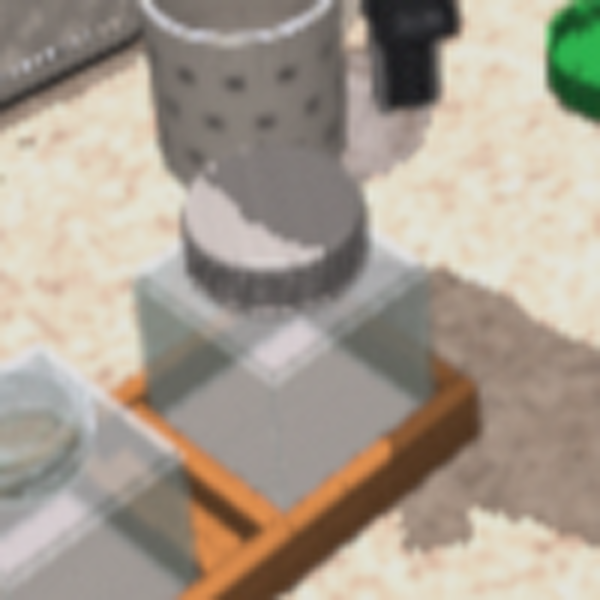

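The lid is now visibly lower than in the previous side view (disc rows 201–330 against 196–325) and the jar is seated, so it does thread on. I measure what remains.

```bash
python3 -c "
from fit import *
S,D=cam('scene'),cam('side')
def t(a,b): return tri(S,np.array(a)/6+(240,190),D,np.array(b)/6+(290,190))
print('lid top',t((276,209.5),(253,265.5)))
print('corner near',t((272,385),(365,405)))
print('corner right',t((432,278),(352,265)))
plan([.449,.0845,.1025],downR(-.487))
"
```

```text
lid top (array([0.4487543 , 0.08254171, 0.11876298]), np.float64(0.20531582238686608))
corner near (array([0.40981104, 0.11780226, 0.08710688]), np.float64(0.18359644810423387))
corner right (array([0.41176643, 0.04545204, 0.08509307]), np.float64(1.0656312184429222))
t 35.95 tcp [0.4299 0.0525 0.1961] rotvec [-0.001 -0.003 -0.008] deg 0.5
shift before turn (cm) [ 0.13 -3.71  9.36] after turn [ 0.19 -3.72  9.36] dist 10.1
wf [ 0.3 -0.2  0.3] joints [ 0.26  0.18 -0.54  2.07  0.12  0.92 -0.84]
```

```bash
python3 -m jog '[[1,0.1,-3.7,2,0,0,0],[1,0,0,4,0,0,0],[1,0,0,3.3,0,0,0],[1,0,0,0,0,0,0],[0,0,0,0,0,0,0],[0,0,0,0,0,0,0],[0,0,0,0,0,0,0],[0,0,0,0,0,0,0]]' 110 ; python3 -c "
from h import *
o=robot.get_obs();print(np.round(o['tcp_pos'],4),np.round(o['moment'],2),np.round(o['wrist_force'],1),np.round(o['joints'],2))"
python3 -m jog '[[0,0,0,0.03,0,0,0.05],[0,0,0,0.03,0,0,0.05],[0,0,0,0.03,0,0,0.05],[0,0,0,0.03,0,0,0.05],[0,0,0,0.03,0,0,0.05],[0,0,0,0.03,0,0,0.05],[0,0,0,0,0,0,0],[0,0,0,0,0,0,0]]' 110 ; python3 -c "
from h import *
o=robot.get_obs();print(np.round(o['tcp_pos'],4),np.round(o['moment'],2),np.round(o['wrist_force'],1),np.round(o['joints'],2))
im=get_image('wrist');cv2.imwrite('pics/23wrist.png',im[:,:,::-1])
"

```

```text
time: 36.75
tcp_pos: [0.4501, 0.0871, 0.1037]
eef_rot: [-0.002, 0.97, -0.243, 0.002]
wrist_force: [4.5, -1.4, 3.7]
opening: 0.0619
[0.4501 0.0871 0.1037] [-0.36 -0.91  0.03] [ 4.5 -1.4  3.7] [ 0.14  0.36 -0.52  2.11  0.27  0.73 -1.04]
time: 37.55
tcp_pos: [0.4517, 0.0868, 0.1033]
eef_rot: [-0.002, 0.923, -0.385, 0.004]
wrist_force: [2.4, -5.7, 20.4]
opening: 0.0618
[0.4517 0.0868 0.1033] [-0.9  -0.35  0.3 ] [ 2.4 -5.7 20.4] [ 0.08  0.35 -0.45  2.11  0.23  0.72 -1.31]
```

View pics/23wrist.png

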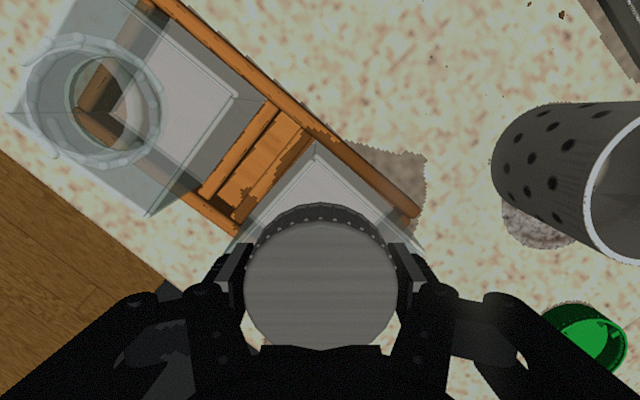

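```bash
cat >> h.py <<'E'
def stripe(path,box=(255,235,390,340)):
    g=cv2.cvtColor(cv2.imread(path),6).astype(np.float32)[box[1]:box[3],box[0]:box[2]]
    best=None
    h,w=g.shape
    for a in np.arange(-40,40,.5):
        M=cv2.getRotationMatrix2D((w/2,h/2),a,1)
        r=cv2.warpAffine(g,M,(w,h))[h//2-30:h//2+30,w//2-30:w//2+30]
        s=r.mean(1);s=s-cv2.GaussianBlur(s.reshape(-1,1),(1,31),8).ravel()
        v=s.var()
        if best is None or v>best[0]: best=(v,a)
    return best
E
python3 -c "
from h import *
for p in ['w10','13wrist','14wrist','15wrist','16wrist','20wrist','23wrist']: print(p,stripe(f'pics/{p}.png'))"
```

```text
w10 (np.float32(3.9168167), np.float64(2.5))
13wrist (np.float32(4.0638046), np.float64(2.5))
14wrist (np.float32(3.9298012), np.float64(-3.5))
15wrist (np.float32(3.535807), np.float64(-3.0))
16wrist (np.float32(3.4129114), np.float64(-3.0))
20wrist (np.float32(3.9847183), np.float64(-4.5))
23wrist (np.float32(3.8241706), np.float64(0.0))
```

```bash
python3 -m jog '[[0,0,0,-0.3,0,0,0],[0,0,0,-0.3,0,0,0],[0,0,0,-0.3,0,0,0],[0,0,0,-0.3,0,0,0],[0,0,0,0,0,0,0],[0,0,0,0,0,0,0],[0,0,0,0,0,0,0],[0,0,0,0,0,0,0]]' 110 ; python3 -c "
from h import *
o=robot.get_obs();print(np.round(o['tcp_pos'],4),np.round(o['moment'],2),np.round(o['wrist_force'],1),np.round(o['joints'],2))
for c in['scene','side']:
  im=get_image(c)
  x0,y0,x1,y1=(240,190,340,290) if c=='scene' else (290,190,390,290)
  cv2.imwrite(f'pics/24{c}.png',cv2.resize(im[y0:y1,x0:x1,::-1],None,fx=6,fy=6,interpolation=cv2.INTER_CUBIC))"

```

```text
time: 38.4
tcp_pos: [0.4501, 0.0868, 0.113]
eef_rot: [-0.002, 0.923, -0.385, 0.002]
wrist_force: [6.6, -2.6, -7.5]
opening: 0.0613
[0.4501 0.0868 0.113 ] [-0.54 -2.01  0.41] [ 6.6 -2.6 -7.5] [ 0.09  0.34 -0.45  2.1   0.22  0.74 -1.3 ]
```

View pics/24side.png

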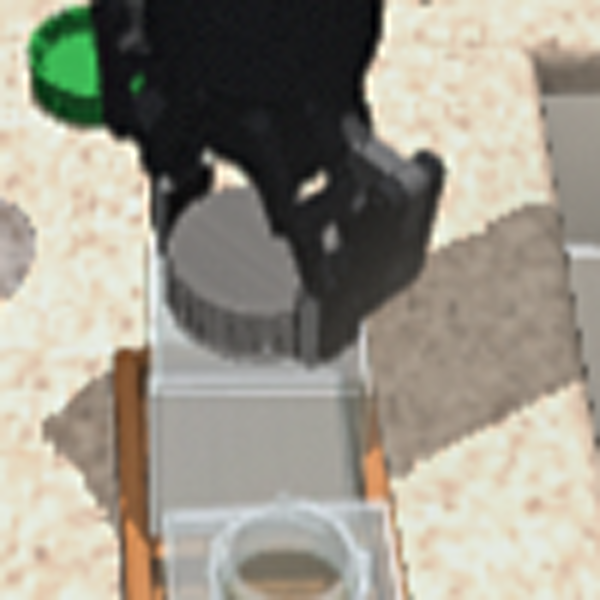

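View pics/24scene.png

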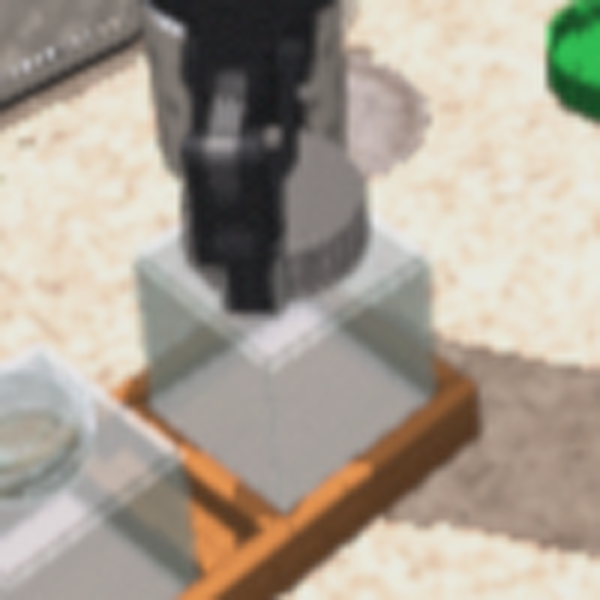

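At −7.5 N the jar lifts with the lid, so it has bitten, and the lid–shoulder gap is now about 23 crop px where home predicts about 27. I set it down and do a final torque test.

```bash
python3 -m jog '[[0,0,0,0.3,0,0,0],[0,0,0,0.3,0,0,0],[0,0,0,0.3,0,0,0],[0,0,0,0,0,0,0],[0,0,0,0.03,0,0,0.06],[0,0,0,0.03,0,0,0.06],[0,0,0,0,0,0,0.06],[0,0,0,0,0,0,0]]' 120 ; python3 -c "
from h import *
o=robot.get_obs();print(np.round(o['tcp_pos'],4),np.round(o['moment'],2),np.round(o['wrist_force'],1),np.round(o['joints'],2))
im=get_image('wrist');cv2.imwrite('pics/25wrist.png',im[:,:,::-1]);print(stripe('pics/25wrist.png'))
"

```

```text
time: 39.3
tcp_pos: [0.451, 0.087, 0.1042]
eef_rot: [-0.002, 0.885, -0.466, 0.003]
wrist_force: [7.0, -2.4, -1.0]
opening: 0.0615
[0.451  0.087  0.1042] [-0.66 -1.74  0.53] [ 7.  -2.4 -1. ] [ 0.05  0.35 -0.41  2.11  0.21  0.71 -1.47]
(np.float32(3.7769675), np.float64(0.0))
```

```bash
python3 -m jog '[[0,0,0,0.03,0,0,0.08],[0,0,0,0.03,0,0,0.08],[0,0,0,0.03,0,0,0.08],[0,0,0,0.03,0,0,0.08],[0,0,0,0,0,0,0.08],[0,0,0,0,0,0,0],[0,0,0,0,0,0,0],[0,0,0,0,0,0,0]]' 120 ; python3 -c "
from h import *
o=robot.get_obs();print(np.round(o['tcp_pos'],4),np.round(o['moment'],2),np.round(o['wrist_force'],1),np.round(o['joints'],2))
for c in['wrist','scene','side']:
  im=get_image(c)
  if c=='wrist': cv2.imwrite('pics/26wrist.png',im[:,:,::-1]);print(stripe('pics/26wrist.png'));continue
  x0,y0,x1,y1=(240,190,340,290) if c=='scene' else (290,190,390,290)
  cv2.imwrite(f'pics/26{c}.png',cv2.resize(im[y0:y1,x0:x1,::-1],None,fx=6,fy=6,interpolation=cv2.INTER_CUBIC))"

```

```text
time: 40.15
tcp_pos: [0.4538, 0.0862, 0.1054]
eef_rot: [-0.005, 0.773, -0.634, 0.004]
wrist_force: [4.8, -8.0, 21.8]
opening: 0.0618
[0.4538 0.0862 0.1054] [-1.57 -2.04 -0.53] [ 4.8 -8.  21.8] [-0.03  0.33 -0.31  2.11  0.16  0.7  -1.82]
(np.float32(3.4525378), np.float64(0.0))
```

View pics/26side.png

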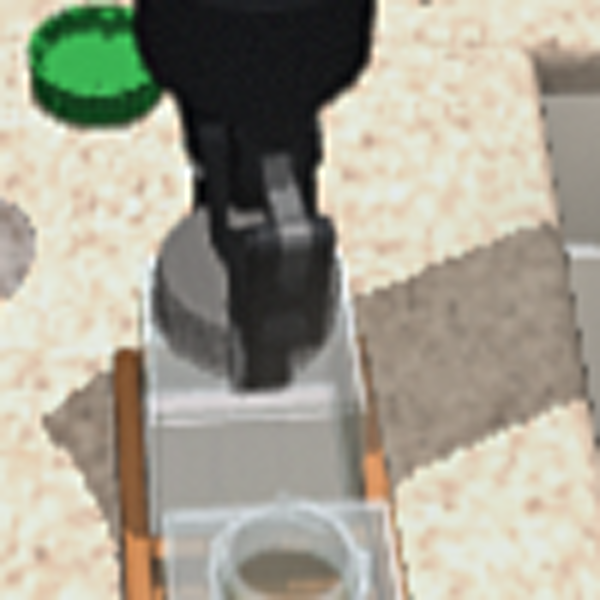

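View pics/26wrist.png

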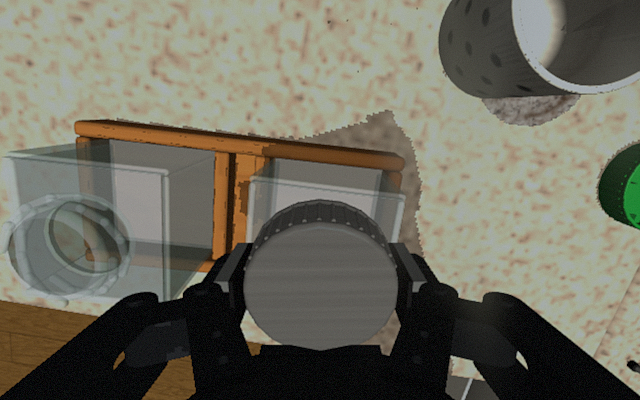

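The evidence fits the lid having been home at t=27 (gap 28 px), after which the strong grip drove the threads past the stop and it popped up and re-engaged. I release and look at the gap.

```bash
python3 -m jog '[[1,0,0,0,0,0,0],[1,0,0,0,0,0,0],[1,0,0,-2,0,0,0],[1,0,0,-3,0,0,0],[1,0,0,-4,0,0,-0.14],[1,0,0,0,0,0,-0.14],[1,0,0,0,0,0,-0.14],[1,0,0,0,0,0,-0.14]]' 40 ; python3 -c "
from h import *
o=robot.get_obs();print(np.round(o['tcp_pos'],4),np.round(o['joints'],2))
for c in['scene','side']:
  im=get_image(c)
  x0,y0,x1,y1=(240,190,340,290) if c=='scene' else (290,190,390,290)
  cv2.imwrite(f'pics/27{c}.png',cv2.resize(im[y0:y1,x0:x1,::-1],None,fx=6,fy=6,interpolation=cv2.INTER_CUBIC))
a=cv2.imread('pics/18side.png')[150:450,100:400];b=cv2.imread('pics/22side.png')[150:450,100:400];c=cv2.imread('pics/27side.png')[150:450,100:400]
cv2.imwrite('pics/27cmp.png',cv2.resize(np.hstack([a,b,c]),None,fx=.88,fy=.88))"

```

```text
time: 41.1
tcp_pos: [0.4476, 0.0873, 0.1917]
eef_rot: [-0.001, 0.92, -0.391, -0.0]
wrist_force: [0.2, 0.2, -0.4]
opening: 0.0854
[0.4476 0.0873 0.1917] [ 0.08  0.21 -0.43  2.03  0.11  0.92 -1.21]
```

View pics/27cmp.png

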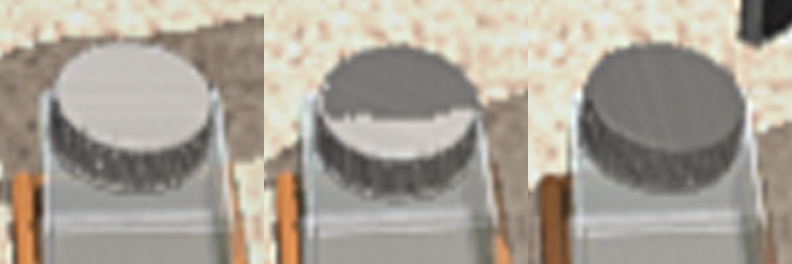

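View pics/27scene.png

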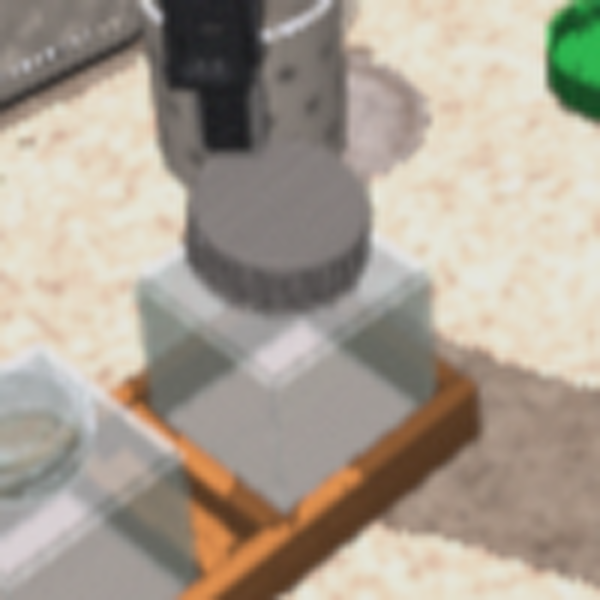

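The lid sits about 4 mm above home again, confirming the overdrive. I regrasp with a light grip (40 N), wind about 0.7 rad and watch for slip.

```bash
python3 -m jog '[[1,0.2,0,3,0,0,0],[1,0,0,3,0,0,0],[1,0,0,2.7,0,0,0],[1,0,0,0,0,0,0],[0,0,0,0,0,0,0],[0,0,0,0,0,0,0],[0,0,0,0,0,0,0],[0,0,0,0,0,0,0]]' 40 ; python3 -c "
from h import *
o=robot.get_obs();print(np.round(o['tcp_pos'],4),np.round(o['moment'],2),np.round(o['wrist_force'],1),np.round(o['joints'],2))
im=get_image('wrist');cv2.imwrite('pics/28wrist.png',im[:,:,::-1]);print(stripe('pics/28wrist.png'))"
python3 -m jog '[[0,0,0,0.06,0,0,0.08],[0,0,0,0.05,0,0,0.08],[0,0,0,0.05,0,0,0.08],[0,0,0,0.05,0,0,0.08],[0,0,0,0.05,0,0,0.08],[0,0,0,0,0,0,0],[0,0,0,0,0,0,0],[0,0,0,0,0,0,0]]' 40 ; python3 -c "
from h import *
o=robot.get_obs();print(np.round(o['tcp_pos'],4),np.round(o['moment'],2),np.round(o['wrist_force'],1),np.round(o['joints'],2))
im=get_image('wrist');cv2.imwrite('pics/29wrist.png',im[:,:,::-1]);print(stripe('pics/29wrist.png'))"

```

```text
time: 42.0
tcp_pos: [0.4513, 0.0852, 0.106]
eef_rot: [-0.002, 0.919, -0.395, 0.002]
wrist_force: [2.6, -3.8, 8.4]
opening: 0.0633
[0.4513 0.0852 0.106 ] [-0.96 -0.46  0.04] [ 2.6 -3.8  8.4] [ 0.04  0.34 -0.4   2.11  0.2   0.72 -1.3 ]
(np.float32(3.5236726), np.float64(27.0))
time: 42.85
tcp_pos: [0.4534, 0.0863, 0.105]
eef_rot: [-0.004, 0.822, -0.57, 0.003]
wrist_force: [2.8, -3.2, 19.1]
opening: 0.0631
[0.4534 0.0863 0.105 ] [-0.37 -0.09 -0.17] [ 2.8 -3.2 19.1] [-0.03  0.33 -0.31  2.11  0.15  0.71 -1.65]
(np.float32(3.5473151), np.float64(20.5))
```

Lid yaw bookkeeping fits a four-start thread: home at lid yaw about 0.70, then −0.87, next at about −2.44. The lid is now near −1.60, so about 0.85 rad remains, and I wind exactly that and stop.

```bash
python3 -m jog '[[0,0,0,0,0,0,0.1],[0,0,0,0.05,0,0,0.1],[0,0,0,0.06,0,0,0.1],[0,0,0,0.06,0,0,0.1],[0,0,0,0.06,0,0,0.1],[0,0,0,0.06,0,0,0.1],[0,0,0,0,0,0,0],[0,0,0,0,0,0,0]]' 60 ; python3 -c "
from h import *
o=robot.get_obs();print(np.round(o['tcp_pos'],4),np.round(o['moment'],2),np.round(o['wrist_force'],1),np.round(o['joints'],2))
im=get_image('wrist');cv2.imwrite('pics/30wrist.png',im[:,:,::-1]);print(stripe('pics/30wrist.png'))"

```

```text
time: 43.7
tcp_pos: [0.4553, 0.0853, 0.1033]
eef_rot: [0.006, -0.616, 0.787, -0.003]
wrist_force: [5.4, -8.6, 28.3]
opening: 0.0629
[0.4553 0.0853 0.1033] [-1.59 -0.58  0.  ] [ 5.4 -8.6 28.3] [-0.15  0.33 -0.17  2.12  0.09  0.69 -2.19]
(np.float32(2.8639104), np.float64(21.5))
```

```bash
python3 -m jog '[[0,0,0.15,-0.1,0,0,0],[0,0,0.15,0,0,0,0.08],[0,0,0,0,0,0,0.08],[0,0,0,0,0,0,0.06],[0,0,0,0,0,0,0],[1,0,0,0,0,0,0],[1,0,0,0,0,0,0],[1,0,0,-4,0,0,0]]' 50 ; python3 -c "
from h import *
o=robot.get_obs();print(np.round(o['tcp_pos'],4),np.round(o['joints'],2))"
python3 -m jog '[[1,0,0,-4,0,0,0],[1,2,0,0,0,0,-0.14],[1,4,0,0,0,0,-0.14],[1,4,0,0,0,0,-0.14],[1,3,0,0,0,0,-0.14],[1,0,0,0,0,0,-0.14],[1,0,0,0,0,0,-0.14],[1,0,0,0,0,0,-0.14]]' 60;  python3 -c "
from h import *
o=robot.get_obs();print(np.round(o['tcp_pos'],4),np.round(o['joints'],2))
for c in['scene','side']:
  im=get_image(c)
  x0,y0,x1,y1=(240,190,340,290) if c=='scene' else (290,190,390,290)
  cv2.imwrite(f'pics/31{c}.png',cv2.resize(im[y0:y1,x0:x1,::-1],None,fx=6,fy=6,interpolation=cv2.INTER_CUBIC))
L=[cv2.imread(f'pics/{k}side.png')[150:450,100:400] for k in (18,22,31)]
cv2.imwrite('pics/31cmp.png',cv2.resize(np.hstack(L),None,fx=.88,fy=.88))"

```

```text
time: 44.55
tcp_pos: [0.4432, 0.0862, 0.1367]
eef_rot: [-0.003, -0.528, 0.85, 0.002]
wrist_force: [-0.1, 0.1, 0.8]
opening: 0.0855
[0.4432 0.0862 0.1367] [-0.18  0.26 -0.13  2.1   0.04  0.79 -2.37]
time: 45.35
tcp_pos: [0.4166, -0.0349, 0.1795]
eef_rot: [-0.001, 0.863, -0.505, -0.001]
wrist_force: [0.1, -0.2, 0.5]
opening: 0.0854
[ 0.4166 -0.0349  0.1795] [ 0.11  0.14 -0.16  2.14  0.03  0.87 -1.12]
```

View pics/31cmp.png

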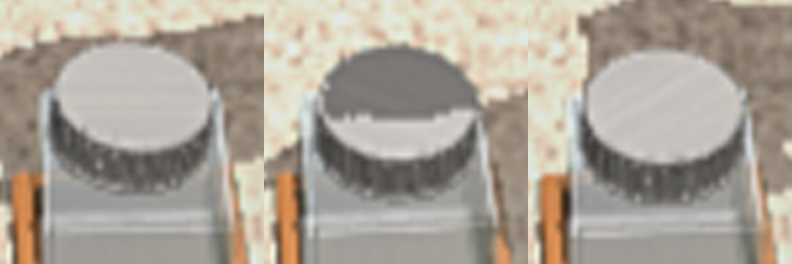

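View pics/31scene.png

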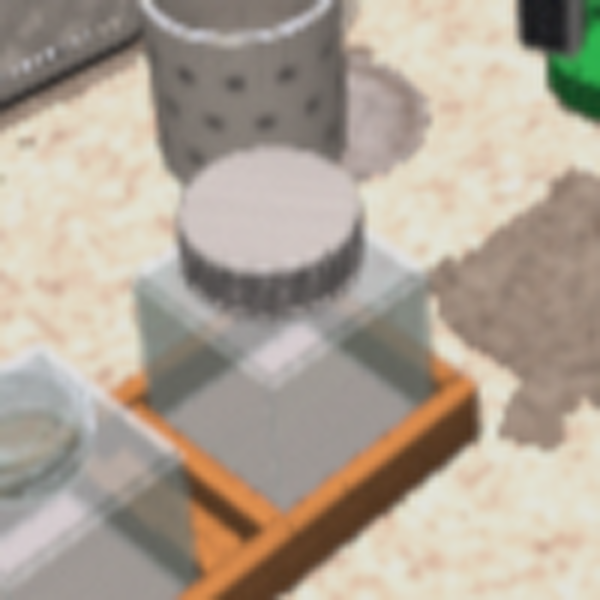

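The lid is now about 4–5 mm lower than in view 18, with a gap of about 22 px, at the predicted home, and the jar stands seated. Time is 45 s, so on to lid B for jar_k.

```bash
python3 -c "
from h import *
R=lidR();B=np.array([.4754,-.2957,.0321]);plan(B-R[:,2]*.09,R)"
```

```text
t 45.45 tcp [ 0.4168 -0.0348  0.1795] rotvec [ 0.478 -0.196 -0.764] deg 52.8
shift before turn (cm) [28.73 10.71  6.79] after turn [12.86 27.65 -7.48] dist 31.4
wf [-0.5  0.2 -0.8] joints [ 0.11  0.14 -0.16  2.13  0.03  0.87 -1.12]
```

```bash
python3 -m jog '[[1,3.7,1.4,0,0,0,0],[1,4.2,1.5,0,0,0,0],[1,4.2,1.6,0,0,0,0],[1,4.2,1.6,0,0,0,0],[1,4.2,1.6,0,0,0,0],[1,4.2,1.5,0,0,0,0],[1,4,1.5,0,0,0,0],[1,0,0,0,0.068,-0.028,-0.109]]' 60
python3 -m jog '[[1,0,0,0.5,0.068,-0.028,-0.109],[1,0,0,0.8,0.068,-0.028,-0.109],[1,0,0,0.8,0.068,-0.028,-0.109],[1,0,0,0.8,0.068,-0.028,-0.109],[1,0,0,0.8,0.068,-0.028,-0.109],[1,0,0,0.8,0.068,-0.028,-0.109],[1,0,0,0.5,0,0,0],[1,0,0,0,0,0,0]]'
python3 -c "
from h import *
R=lidR();B=np.array([.4754,-.2957,.0321]);plan(B,R)
C=cam('wrist');im=get_image('wrist');cv2.imwrite('pics/32wrist.png',im[:,:,::-1])
print(proj(C,B-R[:,2]*.019))"
```

```text
time: 46.25
tcp_pos: [0.4641, -0.3415, 0.1786]
eef_rot: [-0.037, 0.886, -0.462, 0.006]
wrist_force: [-0.3, 0.5, -1.5]
opening: 0.0853
time: 47.05
tcp_pos: [0.4686, -0.3242, 0.1307]
eef_rot: [-0.247, 0.958, -0.14, 0.034]
wrist_force: [-0.8, 0.3, 0.5]
opening: 0.0857
t 47.05 tcp [ 0.4686 -0.3242  0.1307] rotvec [ 0.002 -0.001 -0.009] deg 0.5
shift before turn (cm) [-0.13  2.21 10.04] after turn [-0.14  2.22 10.04] dist 10.3
wf [-0.8  0.3  0.5] joints [ 0.96  0.61 -0.27  1.68 -0.33  1.11  0.62]
[318.81792529 239.0364254 ]
```

View pics/32wrist.png

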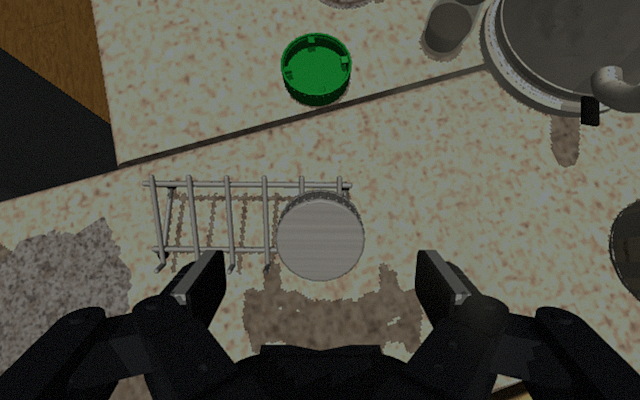

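Lid B is at (320,237), against a predicted (319,239). I descend, grip and lift.

```bash
python3 -m jog '[[1,0,1.1,1,0,0,-0.009],[1,0,1.1,2,0,0,0],[1,0,0,2.5,0,0,0],[1,0,0,2,0,0,0],[1,0,0,1.5,0,0,0],[1,0,0,1,0,0,0],[1,0,0,0,0,0,0],[0,0,0,0,0,0,0]]' 60
python3 -m jog '[[0,0,0,0,0,0,0],[0,0,0,0,0,0,0],[0,0,0,0,0,0,0],[0,0,0,-1,0,0,0],[0,0,0,-3,0,0,0],[0,0,0,-4,0,0,0],[0,0,0,-4,0,0,0],[0,0,0,-2,-0.12,0,0]]' 60
python3 -c "
from h import *
im=get_image('wrist');cv2.imwrite('pics/33wrist.png',im[:,:,::-1])"
```

```text
time: 47.9
tcp_pos: [0.4757, -0.2973, 0.0343]
eef_rot: [-0.247, 0.959, -0.132, 0.035]
wrist_force: [-30.9, -6.1, 41.3]
opening: 0.0733
time: 48.7
tcp_pos: [0.4557, -0.3693, 0.1579]
eef_rot: [-0.186, 0.972, -0.139, 0.03]
wrist_force: [0.9, -0.5, -2.7]
opening: 0.063
```

View pics/33wrist.png

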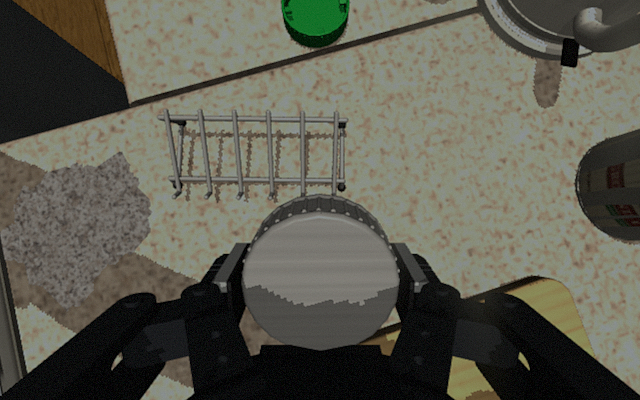

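```bash
python3 -m jog '[[0,0,0,-2,-0.13,0,0],[0,0,-1,-1,-0.13,0,0],[0,0,-2,-1,-0.13,0,0],[0,0,-3,0,0,0,0],[0,0,-4,0,0,0,0],[0,0,-4.5,0,0,0,0],[0,0,-4.5,0,0,0,0],[0,0,-4.5,0,0,0,0]]' 60
python3 -c "
from h import *
plan([.4387,.2,.15],downR(-.281))"
```

```text
time: 49.55
tcp_pos: [0.5193, -0.1457, 0.1991]
eef_rot: [0.003, 0.99, -0.138, 0.003]
wrist_force: [0.9, 0.6, -1.6]
opening: 0.0629
t 49.55 tcp [ 0.5193 -0.1457  0.1991] rotvec [ 0.006 -0.006  0.004] deg 0.5
shift before turn (cm) [-17.23 -31.08   4.62] after turn [-17.33 -30.98   4.91] dist 35.8
wf [ 0.9  0.6 -1.6] joints [ 0.35  0.32 -0.21  1.85  0.09  0.98 -0.18]
```

```bash
python3 -m jog '[[0,-2.2,-3.9,0,0,0,0],[0,-2.2,-3.9,0,0,0,0],[0,-2.2,-3.9,0,0,0,0],[0,-2.2,-3.9,0,0,0,0],[0,-2.2,-3.9,0,0,0,0],[0,-2.2,-3.9,0,0,0,0],[0,-2.1,-3.9,0,0,0,0],[0,-2,-3.7,0,0,0,0]]' 60
python3 -m jog '[[0,0,0,0,0,0,-0.14],[0,0,0,0.5,0,0,-0.14],[0,0,0,1,0,0,-0.14],[0,0,0,1,0,0,-0.14],[0,0,0,1,0,0,-0.14],[0,0,0,1,0,0,-0.14],[0,0,0,0.5,0,0,-0.14],[0,0,0,0,0,0,-0.14]]' 60
python3 -c "
from h import *
plan([.4387,.2,.125],downR(.84))
for c in['scene','side']:
  im=get_image(c);x0,y0,x1,y1=(200,180,340,320) if c=='scene' else (280,190,400,310)
  cv2.imwrite(f'pics/34{c}.png',cv2.resize(im[y0:y1,x0:x1,::-1],None,fx=4,fy=4,interpolation=cv2.INTER_CUBIC))"
```

```text
time: 50.35
tcp_pos: [0.4365, 0.2, 0.1965]
eef_rot: [0.003, 0.99, -0.138, 0.003]
wrist_force: [-0.8, -0.5, -1.3]
opening: 0.0626
time: 51.15
tcp_pos: [0.437, 0.1975, 0.1454]
eef_rot: [0.004, 0.911, 0.412, -0.0]
wrist_force: [-0.6, -0.3, -2.4]
opening: 0.0627
t 51.15 tcp [0.437  0.1975 0.1454] rotvec [0.007 0.004 0.009] deg 0.7
shift before turn (cm) [ 0.31 -0.05  2.04] after turn [ 0.3  -0.04  2.04] dist 2.1
wf [-0.6 -0.3 -2.4] joints [-0.02  0.35 -0.61  2.01  0.27  0.86  0.06]
```

View pics/34scene.png

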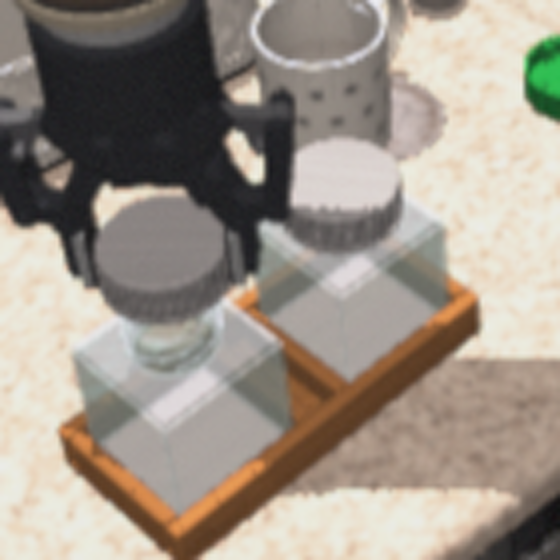

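View pics/34side.png

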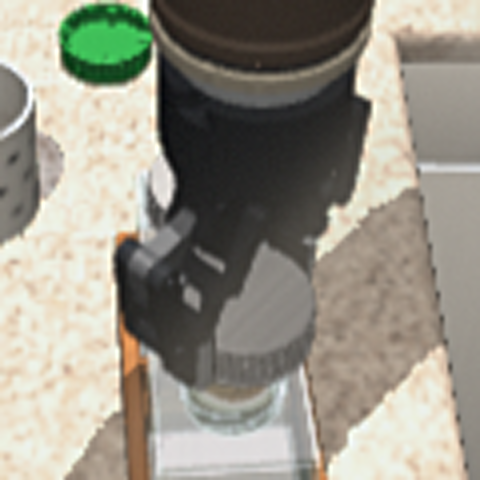

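```bash
python3 -m jog '[[0,0.3,0,0.8,0.007,0.004,0],[0,0,0,0.8,0,0,0],[0,0,0,0.6,0,0,0],[0,0,0,0.4,0,0,0],[0,0,0,0.2,0,0,0],[0,0,0,0.1,0,0,0],[0,0,0,0.1,0,0,0],[0,0,0,0,0,0,0]]' 60
python3 -c "
from h import *
o=robot.get_obs();print(np.round(o['tcp_pos'],4),np.round(o['moment'],2),np.round(o['wrist_force'],1))"
```

```text
time: 52.05
tcp_pos: [0.4392, 0.2, 0.1156]
eef_rot: [-0.0, 0.912, 0.409, 0.0]
wrist_force: [0.4, 0.2, -0.8]
opening: 0.0626
[0.4392 0.2    0.1156] [ 0.04  0.02 -0.05] [ 0.4  0.2 -0.8]
```

Already lower than the wrong lid perched here (0.1162), with no contact. I continue.

```bash
python3 -m jog '[[0,0,0,0.1,0,0,0],[0,0,0,0.1,0,0,0],[0,0,0,0.1,0,0,0],[0,0,0,0.1,0,0,0],[0,0,0,0.1,0,0,0],[0,0,0,0,0,0,0],[0,0,0,0,0,0,0],[0,0,0,0,0,0,0]]' 60
python3 -c "
from h import *
o=robot.get_obs();print(np.round(o['tcp_pos'],4),np.round(o['moment'],2),np.round(o['wrist_force'],1))"
```

```text
time: 52.85
tcp_pos: [0.4393, 0.1998, 0.1106]
eef_rot: [-0.0, 0.912, 0.409, 0.0]
wrist_force: [2.5, -2.1, -0.5]
opening: 0.0626
[0.4393 0.1998 0.1106] [-0.38 -0.56 -0.  ] [ 2.5 -2.1 -0.5]
```

```bash
python3 -m jog '[[0,0,0,0.1,0,0,0],[0,0,0,0.06,0,0,0.1],[0,0,0,0.06,0,0,0.1],[0,0,0,0.06,0,0,0.1],[0,0,0,0.06,0,0,0.1],[0,0,0,0,0,0,0],[0,0,0,0,0,0,0],[0,0,0,0,0,0,0]]' 50
python3 -c "
from h import *
o=robot.get_obs();print(np.round(o['tcp_pos'],4),np.round(o['moment'],2),np.round(o['wrist_force'],1))"
```

```text
time: 53.65
tcp_pos: [0.4394, 0.1998, 0.1074]
eef_rot: [-0.0, 0.975, 0.221, 0.0]
wrist_force: [2.0, -3.0, 5.5]
opening: 0.0631
[0.4394 0.1998 0.1074] [-0.97 -0.5  -0.1 ] [ 2.  -3.   5.5]
```

```bash
python3 -m jog '[[0,0,0,0.05,0,0,0.1],[0,0,0,0.05,0,0,0.1],[0,0,0,0.05,0,0,0.1],[0,0,0,0.05,0,0,0.1],[0,0,0,0,0,0,0],[0,0,0,0,0,0,0],[0,0,0,0,0,0,0],[0,0,0,0,0,0,0]]' 50
python3 -c "
from h import *
o=robot.get_obs();print(np.round(o['tcp_pos'],4),np.round(o['moment'],2),np.round(o['wrist_force'],1))
im=get_image('wrist');cv2.imwrite('pics/35wrist.png',im[:,:,::-1]);print(stripe('pics/33wrist.png',(255,225,390,290)),stripe('pics/35wrist.png'))"
```

```text
time: 54.45
tcp_pos: [0.4391, 0.1997, 0.1051]
eef_rot: [-0.0, 1.0, 0.023, 0.0]
wrist_force: [2.2, -4.4, 5.2]
opening: 0.0629
[0.4391 0.1997 0.1051] [-1.07 -0.39 -0.02] [ 2.2 -4.4  5.2]
(np.float32(41.357075), np.float64(21.0)) (np.float32(3.8790033), np.float64(0.0))
```

5.75 mm/rad at constant force: lid B is threading. I go on in small steps, watching for the stop.

```bash
python3 -m jog '[[0,0,0,0.03,0,0,0.06],[0,0,0,0.03,0,0,0.06],[0,0,0,0.03,0,0,0.06],[0,0,0,0.03,0,0,0.06],[0,0,0,0,0,0,0],[0,0,0,0,0,0,0],[0,0,0,0,0,0,0],[0,0,0,0,0,0,0]]' 50
python3 -c "
from h import *
o=robot.get_obs();print(np.round(o['tcp_pos'],4),np.round(o['moment'],2),np.round(o['wrist_force'],1))
im=get_image('wrist');cv2.imwrite('pics/36wrist.png',im[:,:,::-1]);print(stripe('pics/36wrist.png'))"
```

```text
time: 55.3
tcp_pos: [0.4392, 0.1998, 0.1039]
eef_rot: [-0.0, 0.995, -0.097, 0.0]
wrist_force: [2.6, -3.8, 3.5]
opening: 0.0625
[0.4392 0.1998 0.1039] [-0.99 -0.59  0.04] [ 2.6 -3.8  3.5]
(np.float32(3.53896), np.float64(0.0))
```

```bash
python3 -m jog '[[0,0,0,0.03,0,0,0.06],[0,0,0,0.03,0,0,0.06],[0,0,0,0.03,0,0,0.06],[0,0,0,0.03,0,0,0.06],[0,0,0,0,0,0,0],[0,0,0,0,0,0,0],[0,0,0,0,0,0,0],[0,0,0,0,0,0,0]]' 50
python3 -c "
from h import *
o=robot.get_obs();print(np.round(o['tcp_pos'],4),np.round(o['moment'],2),np.round(o['wrist_force'],1))
im=get_image('wrist');cv2.imwrite('pics/37wrist.png',im[:,:,::-1]);print(stripe('pics/37wrist.png'))"
```

```text
time: 56.15
tcp_pos: [0.4388, 0.1999, 0.1028]
eef_rot: [-0.0, 0.976, -0.216, -0.0]
wrist_force: [1.0, -4.0, 7.3]
opening: 0.0626
[0.4388 0.1999 0.1028] [-0.86 -0.04 -0.02] [ 1.  -4.   7.3]
(np.float32(3.3483613), np.float64(0.0))
```

```bash
python3 -m jog '[[0,0,0,0.03,0,0,0.06],[0,0,0,0.03,0,0,0.06],[0,0,0,0.03,0,0,0.06],[0,0,0,0.03,0,0,0.06],[0,0,0,0,0,0,0],[0,0,0,0,0,0,0],[0,0,0,0,0,0,0],[0,0,0,0,0,0,0]]' 50
python3 -c "
from h import *
o=robot.get_obs();print(np.round(o['tcp_pos'],4),np.round(o['moment'],2),np.round(o['wrist_force'],1))
im=get_image('wrist');cv2.imwrite('pics/38wrist.png',im[:,:,::-1]);print(stripe('pics/38wrist.png'))
im=get_image('side');cv2.imwrite('pics/38side.png',cv2.resize(im[210:310,290:390,::-1],None,fx=6,fy=6,interpolation=cv2.INTER_CUBIC))
C=cam('side');n=np.array([-.1,.995,0]);c=np.array([.4387,.2,0]);s=proj(C,c+n*.038+[0,0,.092])
for h in (0,.003,.006): print(h,round((s[1]-proj(C,c+np.array([0,.032,.099+h]))[1])*6,1),round((s[1]-210)*6))"
```

```text
time: 57.0
tcp_pos: [0.4389, 0.1999, 0.1027]
eef_rot: [-0.0, 0.944, -0.331, 0.0]
wrist_force: [-3.2, -5.6, 21.0]
opening: 0.0625
[0.4389 0.1999 0.1027] [-1.22  0.85 -0.17] [-3.2 -5.6 21. ]
(np.float32(3.1358197), np.float64(0.0))
0 30.2 581
0.003 35.9 581
0.006 41.7 581
```

View pics/38side.png

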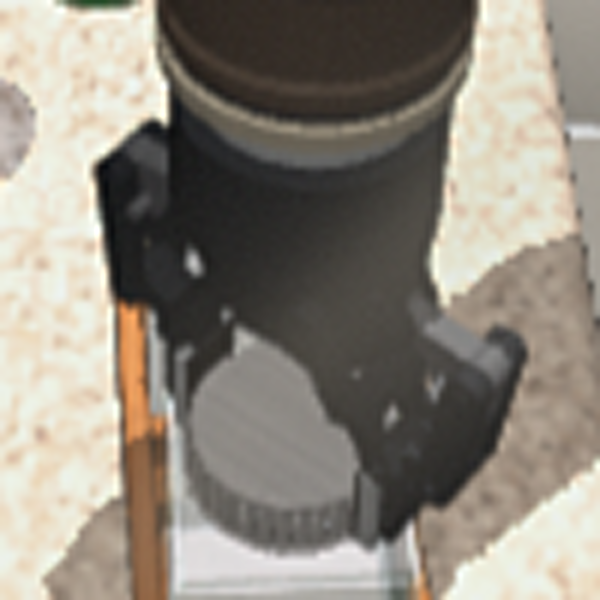

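Axial stop reached: z holds at 0.1027, Fz rises to 21 N, and the gap is about 32 px where home predicts 30. A last small nip with a light grip takes up the thread play.

```bash
python3 -m jog '[[0,0,0,-0.05,0,0,0],[0,0,0,0,0,0,0.03],[0,0,0,0,0,0,0.03],[0,0,0,0,0,0,0.03],[0,0,0,0,0,0,0],[0,0,0,0,0,0,0],[0,0,0,0,0,0,0],[0,0,0,0,0,0,0]]' 35
python3 -c "
from h import *
o=robot.get_obs();print(np.round(o['tcp_pos'],4),np.round(o['moment'],2),np.round(o['wrist_force'],1))
im=get_image('wrist');cv2.imwrite('pics/39wrist.png',im[:,:,::-1]);print(stripe('pics/39wrist.png'))"
```

```text
time: 57.9
tcp_pos: [0.4389, 0.1997, 0.1027]
eef_rot: [-0.0, 0.928, -0.373, 0.0]
wrist_force: [-1.0, -6.2, 15.0]
opening: 0.063
[0.4389 0.1997 0.1027] [-1.22  0.48  0.51] [-1.  -6.2 15. ]
(np.float32(3.1672359), np.float64(0.0))
```

Mz has risen to +0.5, so it is tight. I release, withdraw and inspect both.

```bash
python3 -m jog '[[1,0,0,0,0,0,0],[1,0,0,0,0,0,0],[1,0,0,-2,0,0,0],[1,0,0,-4,0,0,0],[1,0,0,-4,0,0,0],[1,0,4.5,0,0,0,0],[1,0,4.5,0,0,0,0],[1,0,4,0,0,0,0]]' 40
python3 -c "
from h import *
o=robot.get_obs();print(np.round(o['tcp_pos'],4),np.round(o['wrist_force'],1),np.round(o['joints'],2))
im=get_image('side');cv2.imwrite('pics/40side.png',cv2.resize(im[215:345,290:390,::-1],None,fx=4.6,fy=4.6,interpolation=cv2.INTER_CUBIC))
im=get_image('scene');cv2.imwrite('pics/40scene.png',cv2.resize(im[190:330,200:340,::-1],None,fx=4.2,fy=4.2,interpolation=cv2.INTER_CUBIC))
"
```

```text
time: 58.75
tcp_pos: [0.347, 0.1055, 0.2014]
eef_rot: [-0.0, 0.928, -0.373, -0.0]
wrist_force: [0.5, -0.2, 0.9]
opening: 0.0852
[0.347  0.1055 0.2014] [ 0.5 -0.2  0.9] [-0.22  0.01 -0.21  2.21  0.    0.91 -1.19]
```

View pics/40side.png

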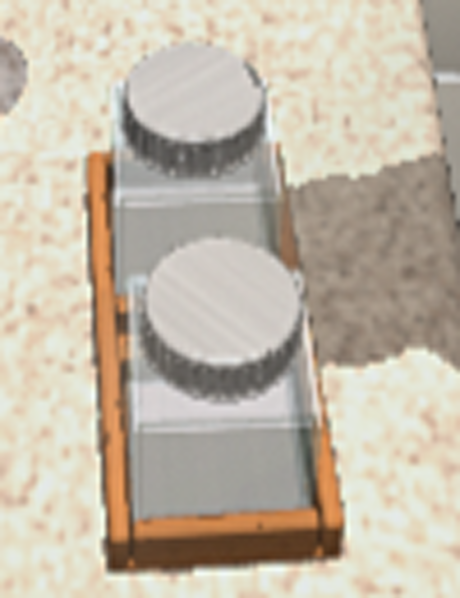

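View pics/40scene.png

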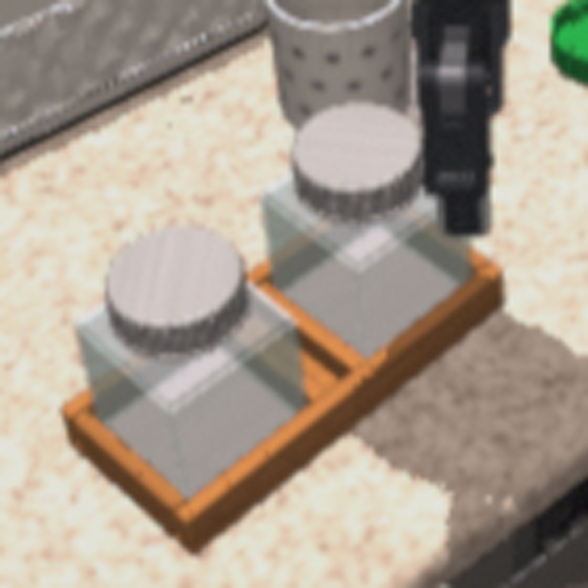

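Side view: jar_k's lid–shoulder gap is 402–425, jar_r's 178–196, both at home height, and both jars are seated. There is time for one light confirming nip on jar_r.

```bash
python3 -c "
from h import *
plan([.4495,.084,.105],downR(-.764))"
```

```text
t 58.85 tcp [0.3449 0.1031 0.2011] rotvec [ 0.003  0.001 -0.004] deg 0.3
shift before turn (cm) [ 8.87 -5.92  9.58] after turn [ 8.88 -5.86  9.61] dist 14.3
wf [ 0.9 -0.1  0.1] joints [-0.22  0.01 -0.2   2.22  0.    0.92 -1.19]
```

```bash
python3 -m jog '[[1,4.4,-2.9,0,0,0,0],[1,4.4,-3,0,0,0,0],[1,0,0,3,0,0,0],[1,0,0,4,0,0,0],[1,0,0,2.5,0,0,0],[1,0,0,0,0,0,0],[0,0,0,0,0,0,0],[0,0,0,0,0,0,0]]' 35
python3 -m jog '[[0,0,0,0,0,0,0],[0,0,0,0,0,0,0],[0,0,0,0,0,0,0],[0,0,0,0,0,0,0.04],[0,0,0,0,0,0,0.04],[0,0,0,0,0,0,0.04],[0,0,0,0,0,0,0],[0,0,0,0,0,0,0]]' 35
python3 -c "
from h import *
o=robot.get_obs();print(np.round(o['tcp_pos'],4),np.round(o['moment'],2),np.round(o['wrist_force'],1))"
```

```text
time: 59.65
tcp_pos: [0.4502, 0.0888, 0.1089]
eef_rot: [-0.002, 0.927, -0.374, 0.002]
wrist_force: [1.6, -1.3, -3.9]
opening: 0.0634
time: 60.45
tcp_pos: [0.451, 0.0892, 0.1094]
eef_rot: [-0.003, 0.904, -0.428, 0.003]
wrist_force: [7.8, -2.3, 0.3]
opening: 0.0631
[0.451  0.0892 0.1094] [-0.82 -1.74  0.71] [ 7.8 -2.3  0.3]
```

Mz of +0.7 against the turn: jar_r's lid is at its stop too. I release and retreat.

```bash
python3 -m jog '[[1,0,0,0,0,0,0],[1,0,0,0,0,0,0],[1,0,0,0,0,0,0],[1,0,0,-3,0,0,0],[1,0,0,-4,0,0,0],[1,0,0,-4,0,0,0],[1,0,4,0,0,0,0],[1,0,4,0,0,0,0]]' 40
python3 -c "
from h import *
o=robot.get_obs();print(o['time'],np.round(o['tcp_pos'],4),np.round(o['wrist_force'],1))
im=get_image('side');cv2.imwrite('pics/41side.png',cv2.resize(im[215:345,290:390,::-1],None,fx=4.6,fy=4.6,interpolation=cv2.INTER_CUBIC))
im=get_image('scene');cv2.imwrite('pics/41scene.png',cv2.resize(im[120:330,200:440,::-1],None,fx=2.8,fy=2.8,interpolation=cv2.INTER_CUBIC))
"
```

```text
time: 61.25
tcp_pos: [0.3852, 0.0383, 0.2179]
eef_rot: [-0.001, 0.904, -0.428, 0.001]
wrist_force: [0.6, -0.8, -1.3]
opening: 0.085
61.25 [0.3852 0.0383 0.2179] [ 0.6 -0.8 -1.3]
```

View pics/41side.png

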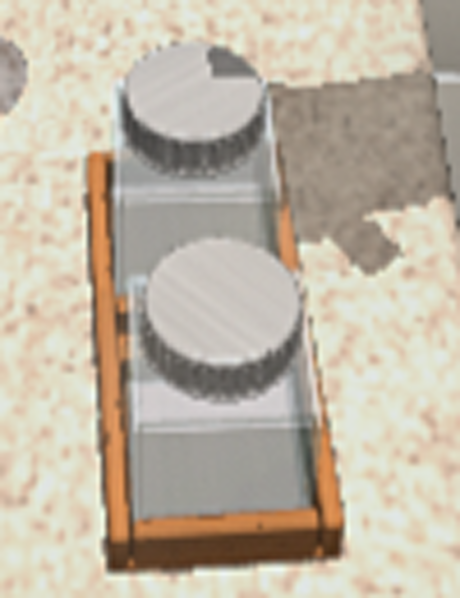

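View pics/41scene.png

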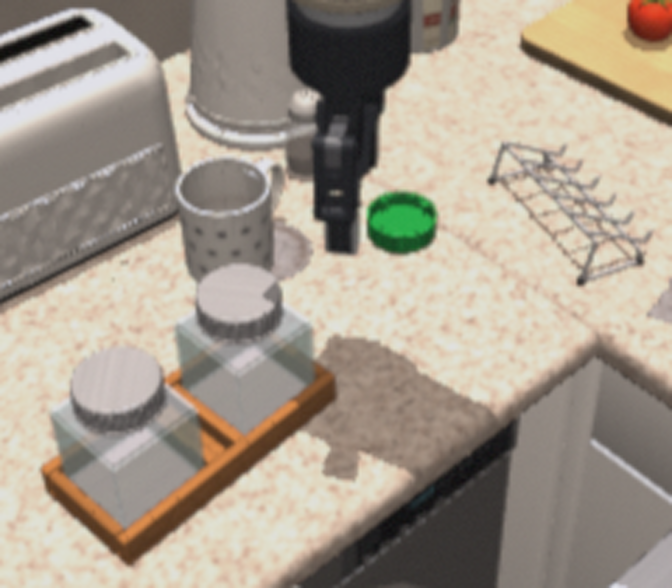

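```bash
python3 -c "
from cell import job_done
print(job_done())"
```

```text
the job is handed in; nothing more can be done
None
```

Both lids are on their jars and the job is handed in at about 61 s. The near lid turned on jar_k without biting, so it went to jar_r, and the far lid went to jar_k.

**Final checks**
- **Lids:** jar_k's lid went down 5.75 mm per radian, then stopped and resisted turning at about 0.5 N m. A last light turn on jar_r's lid met about 0.7 N m. In the last side view both lid-to-shoulder gaps match home height, to within about 2 mm.
- **Jars:** both stand seated in the caddy.
- **Bystanders:** the mug, the salt shaker and the green lid look untouched. The gripper was open and clear of everything at the end.

**What went less well**
- **jar_r's lid:** I probably turned it past its stop twice with a strong grip. It seemed to pop up about 4 mm and had to be wound down again, and once I lifted the jar about 10 mm in its pocket to test the bite.
- **Wrist camera:** it made things look about 5% small, so my early depth estimates disagreed with the other cameras.
- **Grasping the far lid:** the wrist force jumped briefly to about 52 N, probably a fingertip against a rack wire. That is below the 120 N wrist limit, and I believe only a fingertip was involved, not the gripper's body.

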